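# Wind down the capsule press and clip on the lock-out tags

### The arm

A 6-joint arm with a two-finger parallel gripper is mounted at the origin on the work surface. World frame = base frame: x ahead of the robot, y to its left, z up, the work surface at z = 0. Lengths are in m, angles in degrees, forces in N, time in s.
With the tool pointing down it reaches from about 0.325 to 0.775 m from the base axis. Payload 5.5 kg.
Tool frame: the origin (TCP) lies between the finger pads; the fingertips stand 14 mm ahead of it and the grasp point (between the pads) lies 5 mm behind it; z points along the fingers, y is the line along which they close (so a half turn about z gives the same grasp; the last joint's range is limited). The gripper opens to 85 mm and grips with 20 to 120 N. Pads are 22 mm wide; open, the fingers measure 114 mm over their backs; the gripper's body (76 mm by 85 mm) begins 54 mm behind the grasp point. The pads swing forward as they close: fully open they stand 13 mm farther back than shut.
Start: joints at [69.918, 5.22, 70.514, -0, 104.267, -3.249], TCP at [0.174, 0.574, 0.223] pointing down, gripper open.
Joint ranges: [-164.24, 164.24], [-49.07, 125.15], [9.68, 141.18], [-86.29, 266.29], [3.28, 154.24], [-151.56, 151.56]. Speed limits (degrees/s): [147.25, 147.25, 172.46, 180, 180, 180].

### API

Orientations are given as [roll, pitch, yaw] about the fixed x, y, z axes, in that order (R = Rz(yaw) Ry(pitch) Rx(roll)).
In Python, from plant import monitor, camera, get_calibration, job, boxes_of, silhouettes, place_of gives the robot as it stands.
- The arm moves only by the tool carry_out, never from a script. Its arguments are lists of equal length, an entry for each row: "offset": the shift along the tool's x, y, z in cm, a list of three; "yaw": the turn about the tool's z in degrees; "hand": the closure, from 0 (fully open) to 1 (shut). A call has 1 to 8 rows; each row is the pose to reach, as a shift and turn from the pose commanded when the call began, along the tool's axes at that moment; what a row does not reach only later rows make up. A row lasts 1/8 s, in which the tool goes at most 62.5 mm and 10.7 degrees, less where a joint would pass 70% of its speed; a pose out of reach is approached as far as the arm can. A call with a gripper value outside its range is refused whole. The fingers move at their own pace and stop on an object; "newtons" is the grip in N (left out, the last holds). Time passes only in rows, so rows that repeat a pose let the fingers close. It gives the time, the measured TCP pose, the force, the opening and the grip force at its end, in the units of the state.
- monitor.sense(): the state, without advancing time (a new reading comes with each control period).
- camera(name): name is "scene" or "top" or "wrist"; returns the picture (420x560x3 uint8, red, green, blue); there is no depth.
- get_calibration(name): a dict with "vfov" (degrees; the focal length in pixels is half the picture's height over the tangent of half this angle, whatever the lens; pixels are square), "cx", "cy" (the principal point, pixels), "k1" (the pictures are not rectified: a ray, as slopes to the right and down, at radius r is drawn at 1 + k1 r^2 times it, then the intrinsics apply), "rvec" (rotation vector, rad) and "tvec" (3), from world to camera coordinates, as OpenCV has them. Camera axes: x right, y down, z forward; pixel columns grow to the right and rows downward; lengths in m; the calibration is good to about 2 mm. A picture is of the moment at which its call begins: read the wrist's pose just before it. get_calibration takes no time and is no camera call; for the wrist camera it gives the pose at the moment of the call.
- job.finish_job(): hands the job in; it is judged then, once.
Trained networks look in the newest picture that a camera, given by its name, has taken for a name from the list of things; names that differ only in an ending like _2 or _b are one class to them, and where a whole thing is asked for, a point or a joint stands for the part that bears it (a point fixed in the world has none). Each returns a list of dicts, best first, with "score" (0 to 1); they miss things now and then, are a little off and sometimes report something else, mostly with a low value. They report only what shows in the picture. A call takes as long as a camera call.
- boxes_of(camera, query): "extent" ([left, top, right, bottom] in pixels, round what is visible of it).
- silhouettes(camera, query): "mask" (420x560 bool, what is visible of it) and "extent" ([left, top, right, bottom] in pixels, round what is visible of it).
- place_of(camera, query): "at" ([row, column] in pixels: a listed point, or the origin of a listed thing).
The state is a dict: "clock": time; "joints": joint angles; "dq": joint speeds; "joint_efforts": joint torques, N m; "tool_pos": TCP position; "tool_rot": TCP orientation; "contact_force": force on the tool from outside, world axes, zero at the start; "ft_torque": the same for the moment, N m; "grip_width": finger opening in m; "gripper_force": force on a finger pad.
Only numpy, scipy, OpenCV 4.12 (cv2) and the standard library are available. Lean on these libraries where they do the work, as an engineer would, in place of code of your own. Each camera call takes 0.05 s, during which the arm holds its last target. There are 200 camera calls.

### The job

Shut the capsule press down for cleaning: take the crank off its rest, seat it on the hex hidden in the shroud, wind it clockwise to the stop so that the plate is fully down, and park the crank upright and fully home on its rest. Push the snap hook of every lock-out tag onto the front leg of the eye of its own colour until the gate flicks shut and leave the tag lying flat on the plate; do not shove or knock over the bottle, jar, pot and cup.

Things in the scene. Friction and masses are not known exactly. Their poses are not given: they have to be found in the camera images.
- press: white manual capsule press, fixed. Origin on the counter under its vertical drive axis. Square gearbox (110 mm, 50 mm high) with a square dark steel shroud on top (74 mm outside, 60 mm inside, rim at z 84 mm) that hides the hex drive. The capsule bed with its aluminium plate (up to 116 mm high) lies 110 to 280 mm to its -y.
- hex (a point): foot of the hex drive on the shroud's floor, z 50 mm, on the shaft axis; turns with it. Steel hex 28 mm across flats (flats face the point's +x, -x and every 60 deg on), 20 mm tall, then a 10 mm tapered tip, ending 4 mm below the shroud's rim. Friction about 0.15 N m.
- drive (a joint): turn of the hex drive shaft in rad: grows clockwise seen from above, lowers the press plate 1.8 mm per rad; the hard stop (plate fully down) is at 12.0. Starts between 0 and 1.5; stays where it is left.
- crank: loose crank, ~0.4 kg, starts on its rest. Origin: centre of the hub's lower end; z up, x along the arm to the knob. Steel hub 46 mm across, z 0-44 mm, hex socket open downwards, 30 mm across flats (facing x, -x, every 60 deg), 44 deep. Flat arm z 44-52, x -50 to 72, 24 wide. On the axis a black grip block 22 x 22 mm, z 52-82; arm weighted to balance, z to 54. 0.14 rad play on the hex.
- crank_knob (a point): middle of the crank's red knob: an upright sleeve 24 mm in diameter, 36 mm tall, free to spin on its pin, 60 mm from the crank's axis, 72 mm above the crank's origin.
- rest: the crank's rest, fixed: a round dark steel plate (72 mm across, 6 mm thick) with an upright round post 20 mm in diameter, 24 mm tall, that goes into the crank's socket. Origin: centre of the underside, on the counter. A parked crank stands with its hub flat on the plate (its origin 6 mm up).
- amber_bottle: bystander: small amber bottle 44 mm across, 85 mm tall, origin under its centre
- amber_jar: bystander: amber jar 56 mm across, 70 mm tall, origin under its centre
- powder_cup: bystander: white plastic cup 60 mm across, 60 mm tall, origin under its centre
- white_pot: bystander: white pot 52 mm across, 50 mm tall, origin under its centre
- tag_red: loose red lock-out tag with snap hook, 0.14 kg, lying flat; may be absent. red plastic grip 56 (x) x 24 (y) x 20 mm (z), origin at the centre of its underside; ahead of it, along +x, a steel hook (z 5-15 mm, 38 wide outside, 28 inside) from its back, inner face x 41, to its mouth at x 86.
- gate_red (a joint): sprung brass gate in the red tag's hook mouth, rad: 0 shut, 1.3 open. Hinged at x 80, y -13 mm of the tag, it swings only inwards (towards the grip). A bar pressed in at the mouth's middle (y -4 to 4 mm) opens it with 2 to 6 N; it flicks shut once the bar's centre is within 50 mm of the tag's origin (back stop at 45).
- eye_red: fixed red plate (56 mm wide, 6 thick, x -85 to 67) with an upright steel eye. Origin on the counter under the eye's front leg, the one to hook: a vertical bar 8 mm thick, z 6 to 46; from it the eye runs on to +x (top at z 60), down again at x 55. Push the hook on flat, along the eye's +x, below the eye's top; the tag ends up on the plate before the leg.
- tag_blue: loose blue lock-out tag with snap hook, 0.14 kg, lying flat; may be absent. blue plastic grip 56 (x) x 24 (y) x 20 mm (z), origin at the centre of its underside; ahead of it, along +x, a steel hook (z 5-15 mm, 38 wide outside, 28 inside) from its back, inner face x 41, to its mouth at x 86.
- gate_blue (a joint): sprung brass gate in the blue tag's hook mouth, rad: 0 shut, 1.3 open. Hinged at x 80, y -13 mm of the tag, it swings only inwards (towards the grip). A bar pressed in at the mouth's middle (y -4 to 4 mm) opens it with 2 to 6 N; it flicks shut once the bar's centre is within 50 mm of the tag's origin (back stop at 45).
- eye_blue: fixed blue plate (56 mm wide, 6 thick, x -85 to 67) with an upright steel eye. Origin on the counter under the eye's front leg, the one to hook: a vertical bar 8 mm thick, z 6 to 46; from it the eye runs on to +x (top at z 60), down again at x 55. Push the hook on flat, along the eye's +x, below the eye's top; the tag ends up on the plate before the leg.
- tag_green: loose green lock-out tag with snap hook, 0.14 kg, lying flat; may be absent. green plastic grip 56 (x) x 24 (y) x 20 mm (z), origin at the centre of its underside; ahead of it, along +x, a steel hook (z 5-15 mm, 38 wide outside, 28 inside) from its back, inner face x 41, to its mouth at x 86.
- gate_green (a joint): sprung brass gate in the green tag's hook mouth, rad: 0 shut, 1.3 open. Hinged at x 80, y -13 mm of the tag, it swings only inwards (towards the grip). A bar pressed in at the mouth's middle (y -4 to 4 mm) opens it with 2 to 6 N; it flicks shut once the bar's centre is within 50 mm of the tag's origin (back stop at 45).
- eye_green: fixed green plate (56 mm wide, 6 thick, x -85 to 67) with an upright steel eye. Origin on the counter under the eye's front leg, the one to hook: a vertical bar 8 mm thick, z 6 to 46; from it the eye runs on to +x (top at z 60), down again at x 55. Push the hook on flat, along the eye's +x, below the eye's top; the tag ends up on the plate before the leg.
- tag_yellow: loose yellow lock-out tag with snap hook, 0.14 kg, lying flat; may be absent. yellow plastic grip 56 (x) x 24 (y) x 20 mm (z), origin at the centre of its underside; ahead of it, along +x, a steel hook (z 5-15 mm, 38 wide outside, 28 inside) from its back, inner face x 41, to its mouth at x 86.
- gate_yellow (a joint): sprung brass gate in the yellow tag's hook mouth, rad: 0 shut, 1.3 open. Hinged at x 80, y -13 mm of the tag, it swings only inwards (towards the grip). A bar pressed in at the mouth's middle (y -4 to 4 mm) opens it with 2 to 6 N; it flicks shut once the bar's centre is within 50 mm of the tag's origin (back stop at 45).
- eye_yellow: fixed yellow plate (56 mm wide, 6 thick, x -85 to 67) with an upright steel eye. Origin on the counter under the eye's front leg, the one to hook: a vertical bar 8 mm thick, z 6 to 46; from it the eye runs on to +x (top at z 60), down again at x 55. Push the hook on flat, along the eye's +x, below the eye's top; the tag ends up on the plate before the leg.

How it is judged (in metres and radians):
On the way, in this order (a step that is already met when the one before it is completed fails the run):
1. the crank is seated fully home on the hex drive (horizontal distance between crank and hex below 0.006 m and z of crank in the frame of hex between -0.004 and 0.007 m), for 0.2 s.
2. the press plate is wound fully down, to within 0.25 rad of the stop (drive above 11.75) (value of joint drive above 11.75 rad), for 0.2 s.
3. the crank is back on its rest, upright, hub down on the plate (horizontal distance between crank and rest below 0.011 m and z of crank in the frame of rest below 0.011 m and angle between crank's own z axis and vertical below 0.12 rad and linear speed of crank below 0.03 m/s), for 0.2 s.
At the end, for the whole second after the job is handed in: Drive above 11.75 of 12 rad; crank on its rest (within 11 mm of the axis, origin under 11 mm up, tilt under 0.12 rad); every present tag: own eye's front leg inside the hook (x 40 to 77, y within 16 mm of the tag's origin), under 35 mm high, gate under 0.12 rad, tilt under 0.3 rad; all still (all of step 3 and value of joint drive above 11.75 rad and x of eye_red in the frame of tag_red between 0.04 and 0.077 m and y of eye_red in the frame of tag_red between -0.016 and 0.016 m and value of joint each of gate_red, gate_blue, gate_green, gate_yellow below 0.12 rad and height (world z) of each of tag_red, tag_blue, tag_green, tag_yellow below 0.035 m and angle between each of tag_red, tag_blue, tag_green, tag_yellow's own z axis and vertical below 0.3 rad and linear speed of each of tag_red, tag_blue, tag_green, tag_yellow below 0.03 m/s and x of eye_blue in the frame of tag_blue between 0.04 and 0.077 m and y of eye_blue in the frame of tag_blue between -0.016 and 0.016 m and x of eye_green in the frame of tag_green between 0.04 and 0.077 m and y of eye_green in the frame of tag_green between -0.016 and 0.016 m and x of eye_yellow in the frame of tag_yellow between 0.04 and 0.077 m and y of eye_yellow in the frame of tag_yellow between -0.016 and 0.016 m); the robot touches nothing.
It fails at once if a bystander bottle, jar, pot or cup is knocked over (0.6 rad) or shoved more than 50 mm (angle between any of amber_bottle, amber_jar, powder_cup, white_pot's own z axis and vertical above 0.6 rad or distance of any of amber_bottle, amber_jar, powder_cup, white_pot from where it was at the start of the episode above 0.05 m).
Of tag_red, tag_blue, tag_green, tag_yellow only 2 to 4 are there at a start; the rules pass over those that are not, and their reading is None.
At some moment in a run one of tag_red, tag_blue, tag_green, tag_yellow may be knocked a few centimetres aside while the robot is not near it.
It also fails if it takes over 210 s, if anything falls off the work surface, if the arm or the gripper's body presses on something with over 40 N, if the wrist force passes 120 N, or if a joint passes its speed limit or range.

## Working session

There is one attempt and no reset: what is moved stays moved. The work goes in short steps, Python scripts to look and compute and a tool call to move; the robot and the scene stay as the last step left them, time stands still between calls to the robot, and variables do not carry over. Pictures are saved under pics/ and viewed, at most 14 in all, crops included, and the job is handed in when it is done.

Besides the shell and the picture viewer there is one more tool, called as name(argument=value, ...) on one line, values as JSON. carry_out: Moves the arm, as the interface text tells. Its arguments: {"type":"object","properties":{"offset":{"type":"array","items":{"type":"array","items":{"type":"number"}}},"yaw":{"type":"array","items":{"type":"number"}},"hand":{"type":"array","items":{"type":"number"}},"newtons":{"type":"number"}},"required":["offset","yaw","hand"]}

```bash
mkdir -p pics; ls; cat > h.py <<'E'
import numpy as np, cv2
from plant import monitor, camera, get_calibration, job, boxes_of, silhouettes, place_of
def save(name,fn):
    im=camera(name); cv2.imwrite('pics/'+fn,im[:,:,::-1]); return im
def ray(c,u,v):
    f=210/np.tan(np.radians(c['vfov'])/2)
    d=np.array([(u-c['cx'])/f,(v-c['cy'])/f]); p=d.copy()
    for _ in range(20): p=d/(1+c['k1']*(p@p))
    R=cv2.Rodrigues(np.array(c['rvec'],float))[0]; t=np.array(c['tvec'],float).ravel()
    return -R.T@t, R.T@np.array([p[0],p[1],1])
def onz(c,u,v,z):
    o,d=ray(c,u,v); return o+d*(z-o[2])/d[2]
def proj(c,P):
    f=210/np.tan(np.radians(c['vfov'])/2)
    R=cv2.Rodrigues(np.array(c['rvec'],float))[0]; q=R@np.array(P,float)+np.array(c['tvec'],float).ravel()
    s=q[:2]/q[2]; s=s*(1+c['k1']*(s@s)); return s*f+[c['cx'],c['cy']]
E
python3 - <<'E'
from h import *
s=monitor.sense(); print({k:np.round(v,3) for k,v in s.items()})
for n in('scene','top','wrist'):
    save(n,n+'0.png'); c=get_calibration(n); R=cv2.Rodrigues(np.array(c['rvec']))[0]; print(n,c['vfov'],c['k1'],-R.T@np.array(c['tvec']).ravel())
c=get_calibration('top')
zs=dict(press=0,hex=.05,crank=.006,crank_knob=.078,rest=0)
for q in ['press','hex','crank','crank_knob','rest','amber_bottle','amber_jar','powder_cup','white_pot']+[a+b for b in('red','blue','green','yellow') for a in('tag_','eye_')]:
    r=place_of('top',q)
    print(q,[(round(x['score'],2),np.round(x['at']),np.round(onz(c,x['at'][1],x['at'][0],zs.get(q,0))[:2],3)) for x in r[:2]])
E
```

```text
pics
{'clock': np.float64(0.0), 'joints': array([ 69.918,   5.265,  70.585,  -0.   , 104.267,  -3.248]), 'dq': array([-0.105, -0.025,  0.043,  0.026, -0.028,  0.056]), 'joint_efforts': array([ 1.0000e-03, -4.5872e+01, -4.1803e+01, -0.0000e+00,  1.1000e-02,
       -0.0000e+00]), 'tool_pos': array([0.174, 0.574, 0.222]), 'tool_rot': array([-1.79883e+02, -7.00000e-03,  1.63166e+02]), 'contact_force': array([-0.146, -0.577, -0.139]), 'ft_torque': array([0.03 , 0.036, 0.014]), 'gripper_force': np.float64(0.0), 'grip_width': np.float64(0.085)}
scene 42.85267487238672 0.035227563043967326 [ 1.36055696 -0.20203928  0.96221321]
top 47.794609635213746 -0.1650437495092713 [0.39470055 0.03973    1.26103686]
wrist 70.4818049399061 -0.039491460094415766 [0.10143369 0.59558967 0.37198566]
press [(0.7, array([218., 403.]), array([ 0.565, -0.29 ]))]
hex [(0.57, array([216., 403.]), array([ 0.564, -0.276])), (0.47, array([264., 417.]), array([ 0.437, -0.309]))]
crank [(0.7, array([259., 346.]), array([ 0.456, -0.13 ]))]
crank_knob [(0.55, array([245., 333.]), array([ 0.488, -0.088]))]
rest []
amber_bo
[... 417 characters left out ...]
d [(0.8, array([268., 240.]), array([0.434, 0.152])), (0.48, array([258., 348.]), array([ 0.457, -0.136]))]
eye_red [(0.82, array([194., 186.]), array([0.635, 0.302])), (0.59, array([270., 277.]), array([0.427, 0.053]))]
tag_blue [(0.92, array([263., 200.]), array([0.447, 0.257]))]
eye_blue [(0.65, array([189., 223.]), array([0.646, 0.2  ]))]
tag_green [(0.56, array([271., 277.]), array([0.425, 0.052])), (0.17, array([192., 258.]), array([0.638, 0.104]))]
eye_green [(0.96, array([191., 259.]), array([0.64, 0.1 ]))]
tag_yellow [(0.84, array([264., 163.]), array([0.445, 0.359]))]
eye_yellow [(0.71, array([189., 295.]), array([0.646, 0.003])), (0.69, array([264., 201.]), array([0.445, 0.256]))]
```

View pics/top0.png

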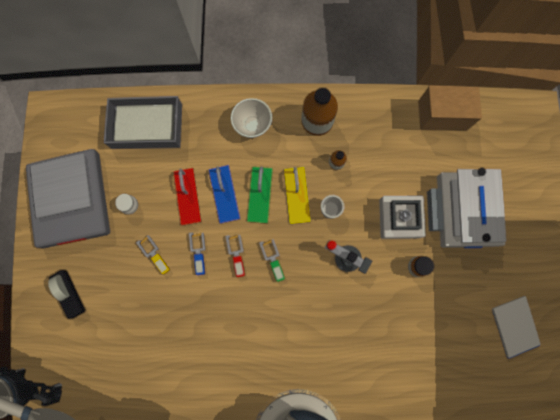

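View pics/scene0.png

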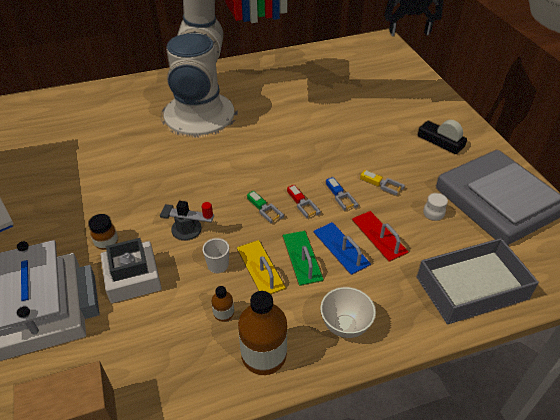

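Top view: plates red (186,195), blue (223,193), green (259,193) and yellow (296,193); all four tags lie below them. Crank at (347,258), press shroud at (403,216). I'll set out for the crank.

carry_out(offset=[[-47.4,-59.2,0],[-47.4,-59.2,0],[-47.4,-59.2,0],[-47.4,-59.2,0],[-47.4,-59.2,0],[-47.4,-59.2,0],[-47.4,-59.2,0],[-47.4,-59.2,0]], yaw=[111,111,111,111,111,111,111,111], hand=[0,0,0,0,0,0,0,0])

```text
clock: 2.0
tool_pos: [0.3602, 0.1083, 0.2231]
tool_rot: [179.9, -0.0, 76.9]
contact_force: [1.4, 0.6, -0.2]
grip_width: 0.0858
gripper_force: 0.0
```

```bash
cat >> h.py <<'E'
def go(x,y,z,yaw=None):
    "print the offset (cm) and turn to reach world x,y,z,yaw from the measured pose"
    s=monitor.sense(); p=np.array(s['tool_pos']); a=s['tool_rot'][2]; t=np.radians(a)
    d=np.array([x,y,z])-p
    o=[d[0]*np.cos(t)+d[1]*np.sin(t), d[0]*np.sin(t)-d[1]*np.cos(t), -d[2]]
    print('offset cm',np.round(np.array(o)*100,2),'turn',None if yaw is None else round(-((yaw-a+180)%360-180),1))
def st():
    s=monitor.sense(); print('t',round(float(s['clock']),2),np.round(s['tool_pos'],4),np.round(s['tool_rot'],1),'F',np.round(s['contact_force'],1),'w',round(float(s['grip_width']),4),'gf',np.round(s['gripper_force'],1),'j',np.round(s['joints'],0))
E
python3 -c "
from h import *
st(); go(.456,-.13,.222,52)"
```

```text
t 2.0 [0.3602 0.1083 0.2231] [179.9  -0.   76.9] F [ 1.4  0.6 -0.2] w 0.0858 gf 0.0 j [ 12. -30. 101.   0. 109.  25.]
offset cm [-21.04  14.74   0.11] turn 24.9
```

carry_out(offset=[[-21,14.7,0],[-21,14.7,0],[-21,14.7,0],[-21,14.7,0],[-21,14.7,0],[-21,14.7,0]], yaw=[25,25,25,25,25,25], hand=[0.3,0.3,0.3,0.3,0.3,0.3])

```text
clock: 2.75
tool_pos: [0.4566, -0.1272, 0.2226]
tool_rot: [-179.9, -0.0, 52.2]
contact_force: [-0.8, 0.1, 1.1]
grip_width: 0.0604
gripper_force: 0.0
```

```bash
python3 - <<'E'
from h import *
st()
save('wrist','w1.png'); c=get_calibration('wrist')
print(ray(c,280,210))
for q,z in (('crank',.006),('crank_knob',.078),('rest',0),('hex',.05),('press',0)):
    print(q,[(round(x['score'],2),np.round(x['at']),np.round(onz(c,x['at'][1],x['at'][0],z)[:2],4)) for x in place_of('wrist',q)[:2]])
E
```

```text
t 2.75 [ 0.4566 -0.1272  0.2226] [-179.9   -0.    52.2] F [-0.8  0.1  1.1] w 0.0604 gf 0.0 j [-20. -14.  89.   0. 105.  18.]
(array([ 0.50222717, -0.06757687,  0.37305291]), array([-0.18546   , -0.23366294, -0.9544727 ]))
crank [(0.71, array([184., 285.]), array([ 0.4574, -0.1344])), (0.65, array([236., 430.]), array([ 0.5679, -0.3099]))]
crank_knob [(0.77, array([141., 279.]), array([ 0.4872, -0.0833]))]
rest [(0.9, array([183., 286.]), array([ 0.4574, -0.1348]))]
hex [(0.6, array([234., 431.]), array([ 0.5623, -0.2795]))]
press [(0.79, array([216., 415.]), array([ 0.5668, -0.2755])), (0.23, array([138., 278.]), array([ 0.4841, -0.0844]))]
```

View pics/w1.png

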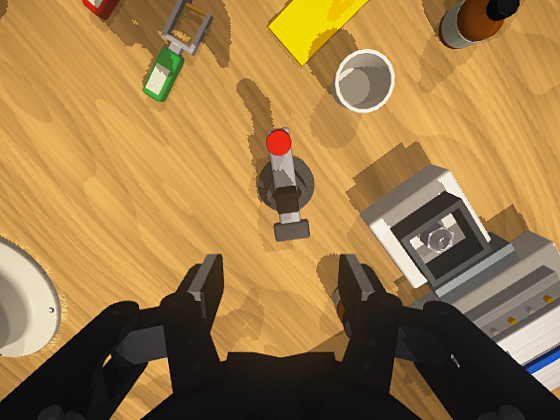

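The wrist view shows the knob at (279,142), grip block at about (286,195) and hex at (437,238). Arm direction is about 60°.

```bash
python3 -c "
from h import *
go(.4574,-.1346,.0735,59.8)
im=cv2.imread('pics/w1.png'); cv2.imwrite('pics/w1c.png',cv2.resize(im[170:300,360:500],None,fx=4,fy=4,interpolation=2))"
```

```text
offset cm [-0.64  0.58 14.98] turn -7.5
```

View pics/w1c.png

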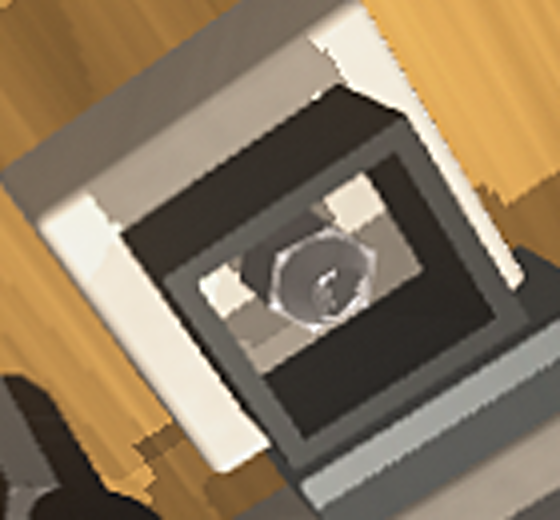

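carry_out(offset=[[-0.6,0.6,0],[-0.6,0.6,5],[-0.6,0.6,10],[-0.6,0.6,15],[-0.6,0.6,15],[-0.6,0.6,15],[-0.6,0.6,15],[-0.6,0.6,15]], yaw=[-7.5,-7.5,-7.5,-7.5,-7.5,-7.5,-7.5,-7.5], hand=[0.3,0.3,0.3,0.3,0.3,1,1,1], newtons=60)

```text
clock: 4.05
tool_pos: [0.4593, -0.1359, 0.0763]
tool_rot: [179.7, -0.1, 59.7]
contact_force: [-2.1, 1.2, 6.1]
grip_width: 0.0187
gripper_force: 58.5
```

carry_out(offset=[[0,0,0],[0,0,0],[0,0,-0.5],[0,0,-1.0],[0,0,-1.5],[0,0,-1.5]], yaw=[0,0,0,0,0,0], hand=[1,1,1,1,1,1])

```text
clock: 4.8
tool_pos: [0.4581, -0.1356, 0.0883]
tool_rot: [180.0, -0.0, 59.7]
contact_force: [0.6, -0.2, -3.6]
grip_width: 0.019
gripper_force: 58.8
```

```bash
python3 -c "
from h import *
go(.487,-.235,.2,60)"
```

```text
offset cm [ -7.12   7.51 -11.17] turn -0.3
```

carry_out(offset=[[0,0,-4],[0,0,-8],[-2,2,-11.2],[-7.1,7.5,-11.2],[-7.1,7.5,-11.2],[-7.1,7.5,-11.2],[-7.1,7.5,-11.2],[-7.1,7.5,-11.2]], yaw=[0,0,0,0,0,0,0,0], hand=[1,1,1,1,1,1,1,1])

```text
clock: 5.8
tool_pos: [0.4867, -0.2335, 0.2]
tool_rot: [180.0, -0.0, 59.8]
contact_force: [0.9, -0.4, -3.5]
grip_width: 0.0191
gripper_force: 59.8
```

```bash
python3 - <<'E'
from h import *
st()
c=get_calibration('wrist'); im=save('wrist','w2.png'); 
for q,z in (('crank_knob',.18),('hex',.05),('press',0)):
    print(q,[(round(x['score'],2),np.round(x['at']),np.round(onz(c,x['at'][1],x['at'][0],z)[:2],4)) for x in place_of('wrist',q)[:2]])
u,v=proj(c,[.563,-.278,.07]).astype(int); print(u,v)
u0,v0=max(u-50,0),max(v-50,0); print(u0,v0)
crop=cv2.resize(im[v0:v0+100,u0:u0+100,::-1],None,fx=6,fy=6,interpolation=2)
cv2.imwrite('pics/w2c.png',np.hstack([crop]))
np.savez('c2.npz',**{k:np.array(x) for k,x in c.items()})
E
```

```text
t 5.8 [ 0.4867 -0.2335  0.2   ] [180.   -0.   59.8] F [ 0.9 -0.4 -3.5] w 0.0191 gf 59.8 j [-29.  -4.  82.   0. 102.   1.]
crank_knob [(0.73, array([149., 279.]), array([ 0.5147, -0.1832]))]
hex [(0.85, array([196., 364.]), array([ 0.5592, -0.2806]))]
press [(0.87, array([181., 356.]), array([ 0.5649, -0.2774]))]
371 197
321 147
```

View pics/w2c.png

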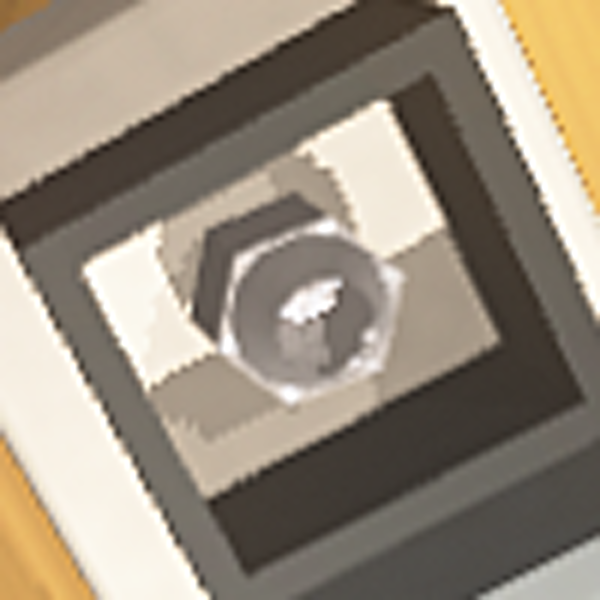

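```bash
python3 - <<'E'
from h import *
c=dict(np.load('c2.npz')); c={k:(v if v.ndim else float(v)) for k,v in c.items()}
V=[(400,275),(335,222),(240,250),(222,345),(293,402),(383,365)]
P=np.array([onz(c,321+(a-2.5)/6,147+(b-2.5)/6,.07)[:2] for a,b in V])
m=P.mean(0); d=P-m; print(m,np.linalg.norm(d,axis=1).round(4)); an=np.degrees(np.arctan2(d[:,1],d[:,0])); print(an.round(1),(an%60).round(1))
t=np.array([.4867,-.2335]); k=onz(c,279,149,.202+.018)[:2]; print('knob top',k,(k-t),np.linalg.norm(k-t),np.degrees(np.arctan2(*(k-t)[::-1])))
k=onz(c,279,149,.202)[:2]; print('knob mid',k,np.linalg.norm(k-t))
E
```

```text
[ 0.56357393 -0.27958427] [0.0151 0.0149 0.0162 0.0155 0.0158 0.0156]
[  -6.8   50.7  111.1  171.9 -126.7  -66.6] [53.2 50.7 51.1 51.9 53.3 53.4]
knob top [ 0.51681419 -0.17993205] [0.03011419 0.05356795] 0.06145233985203833 60.65669516252318
knob mid [ 0.51580577 -0.18143627] 0.05964711072026804
```

```bash
python3 -c "
from h import *
go(.5636,-.2796,.2,82.3)"
```

```text
offset cm [-0.07  8.93  0.  ] turn -22.5
```

carry_out(offset=[[0,4.5,0],[-0.1,8.9,0],[-0.1,8.9,0],[-0.1,8.9,2],[-0.1,8.9,4],[-0.1,8.9,4.7],[-0.1,8.9,5.2],[-0.1,8.9,5.7]], yaw=[-10,-20,-22.5,-22.5,-22.5,-22.5,-22.5,-22.5], hand=[1,1,1,1,1,1,1,1])

```text
clock: 7.0
tool_pos: [0.5633, -0.2804, 0.1434]
tool_rot: [179.9, 0.0, 82.2]
contact_force: [-0.0, 0.1, -3.1]
grip_width: 0.0192
gripper_force: 60.2
```

carry_out(offset=[[0,0,0.4],[0,0,0.8],[0,0,1.2],[0,0,1.6],[0,0,2.0],[0,0,2.3]], yaw=[0,0,0,0,0,0], hand=[1,1,1,1,1,1])

```text
clock: 7.75
tool_pos: [0.5638, -0.2799, 0.1204]
tool_rot: [179.9, -0.0, 82.3]
contact_force: [0.9, 4.6, 10.7]
grip_width: 0.019
gripper_force: 61.9
```

Seated. Now regrip on the knob to wind.

carry_out(offset=[[0,0,-0.1],[0,0,-0.1],[0,0,-0.1],[0,0,-5],[0,0,-5],[6,0,-5],[6,0,-5],[6,0,-5]], yaw=[0,0,0,0,0,0,0,0], hand=[1,0.4,0.3,0.3,0.3,0.3,0.3,0.3])

```text
clock: 8.75
tool_pos: [0.571, -0.2211, 0.1694]
tool_rot: [-180.0, 0.0, 82.3]
contact_force: [0.6, -0.0, 0.5]
grip_width: 0.0595
gripper_force: 0.0
```

```bash
python3 - <<'E'
from h import *
st()
c=get_calibration('wrist'); im=save('wrist','w3.png')
for q,z in (('crank_knob',.122),('crank',.05)):
    print(q,[(round(x['score'],2),np.round(x['at']),np.round(onz(c,x['at'][1],x['at'][0],z)[:2],4)) for x in place_of('wrist',q)[:2]])
E
```

```text
t 8.75 [ 0.571  -0.2211  0.1694] [-180.     0.    82.3] F [ 0.6 -0.   0.5] w 0.0595 gf 0.0 j [-24.   7.  74.  -0.  99. -17.]
crank_knob [(0.6, array([221., 281.]), array([ 0.5715, -0.2163]))]
crank [(0.97, array([256., 282.]), array([ 0.5642, -0.2782]))]
```

View pics/w3.png

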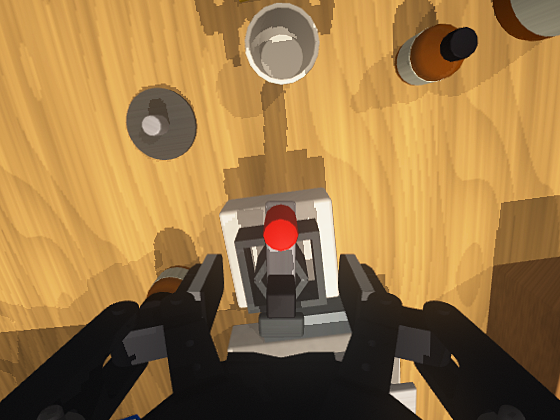

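The crank is seated with the knob at (281,230). The rest post top is at (151,125). Gripping the knob.

carry_out(offset=[[0.1,0,2],[0.1,0,4.5],[0.1,0,4.5],[0.1,0,4.5],[0.1,0,4.5],[0.1,0,4.5]], yaw=[0,0,0,0,0,0], hand=[0.3,0.3,0.3,1,1,1], newtons=40)

```text
clock: 9.65
tool_pos: [0.5719, -0.2201, 0.1262]
tool_rot: [179.9, 0.0, 82.2]
contact_force: [-0.9, -0.3, 2.4]
grip_width: 0.0211
gripper_force: 39.0
```

```bash
python3 - <<'E'
from h import *
st()
c=get_calibration('wrist'); camera('wrist')
# circle table, tool frame (x along arm 82.3deg, y right-handed down): clockwise rotation of a about centre at (-6,0)
for a in range(0,361,20): print(a,np.round([6*np.cos(np.radians(a))-6, 6*np.sin(np.radians(a))],2))
E
```

```text
t 9.65 [ 0.5719 -0.2201  0.1262] [179.9   0.   82.2] F [-0.9 -0.3  2.4] w 0.0211 gf 39.0 j [-24.   7.  78.   0.  95. -16.]
0 [0. 0.]
20 [-0.36  2.05]
40 [-1.4   3.86]
60 [-3.   5.2]
80 [-4.96  5.91]
100 [-7.04  5.91]
120 [-9.   5.2]
140 [-10.6    3.86]
160 [-11.64   2.05]
180 [-12.   0.]
200 [-11.64  -2.05]
220 [-10.6   -3.86]
240 [-9.  -5.2]
260 [-7.04 -5.91]
280 [-4.96 -5.91]
300 [-3.  -5.2]
320 [-1.4  -3.86]
340 [-0.36 -2.05]
360 [ 0. -0.]
```

carry_out(offset=[[-0.36,2.05,0],[-1.4,3.86,0],[-3,5.2,0],[-4.96,5.91,0],[-7.04,5.91,0],[-9,5.2,0]], yaw=[0,0,0,0,0,0], hand=[1,1,1,1,1,1])

```text
clock: 10.45
tool_pos: [0.6132, -0.3151, 0.1265]
tool_rot: [179.7, -0.1, 82.4]
contact_force: [3.6, 4.9, 2.3]
grip_width: 0.0208
gripper_force: 39.3
```

```bash
python3 - <<'E'
from h import *
st()
s=monitor.sense(); d=np.array(s['tool_pos'])[:2]-[.5638,-.2795]; print(np.linalg.norm(d),np.degrees(np.arctan2(d[1],d[0])),s['ft_torque'])
E
```

```text
t 10.45 [ 0.6132 -0.3151  0.1265] [ 1.797e+02 -1.000e-01  8.240e+01] F [3.6 4.9 2.3] w 0.0208 gf 39.3 j [-30.  19.  65.   0.  96. -22.]
0.06090899106276533 -35.774660159880106 [ 0.90605494 -0.72254011  0.02864597]
```

carry_out(offset=[[-1.6,-1.34,0],[-2.64,-3.15,0],[-3,-5.2,0],[-2.64,-7.25,0],[-1.6,-9.06,0],[0,-10.4,0],[1.96,-11.11,0],[4.04,-11.11,0]], yaw=[0,0,0,0,0,0,0,0], hand=[1,1,1,1,1,1,1,1])

```text
clock: 11.45
tool_pos: [0.5062, -0.263, 0.1265]
tool_rot: [179.8, 0.3, 82.1]
contact_force: [2.4, -7.4, -1.2]
grip_width: 0.0212
gripper_force: 39.5
```

carry_out(offset=[[1.96,0.71,0],[3.56,2.05,0],[4.6,3.86,0],[4.96,5.91,0],[4.6,7.96,0],[3.56,9.77,0],[1.96,11.11,0],[0,11.82,0]], yaw=[0,0,0,0,0,0,0,0], hand=[1,1,1,1,1,1,1,1])

```text
clock: 12.45
tool_pos: [0.6245, -0.2752, 0.1263]
tool_rot: [179.9, -0.2, 82.4]
contact_force: [-2.1, 8.1, 4.6]
grip_width: 0.021
gripper_force: 40.0
```

```bash
python3 - <<'E'
from h import *
st()
s=monitor.sense(); d=np.array(s['tool_pos'])[:2]-[.5638,-.2795]; print(np.linalg.norm(d),82.3-np.degrees(np.arctan2(d[1],d[0])))
b=np.array([6*np.cos(np.radians(80)),6*np.sin(np.radians(80))])
for a in range(460,721,20): print(a,np.round([6*np.cos(np.radians(a))-b[0], 6*np.sin(np.radians(a))-b[1]],2))
E
```

```text
t 12.45 [ 0.6245 -0.2752  0.1263] [179.9  -0.2  82.4] F [-2.1  8.1  4.6] w 0.021 gf 40.0 j [-27.  18.  66.   0.  96. -19.]
0.060852961055421186 78.29251615030945
460 [-2.08  0.  ]
480 [-4.04 -0.71]
500 [-5.64 -2.05]
520 [-6.68 -3.86]
540 [-7.04 -5.91]
560 [-6.68 -7.96]
580 [-5.64 -9.77]
600 [ -4.04 -11.1 ]
620 [ -2.08 -11.82]
640 [ -0.   -11.82]
660 [  1.96 -11.1 ]
680 [ 3.55 -9.77]
700 [ 4.6  -7.96]
720 [ 4.96 -5.91]
```

carry_out(offset=[[-2.08,0,0],[-4.04,-0.71,0],[-5.64,-2.05,0],[-6.68,-3.86,0],[-7.04,-5.91,0],[-6.68,-7.96,0],[-5.64,-9.77,0]], yaw=[0,0,0,0,0,0,0], hand=[1,1,1,1,1,1,1])

```text
clock: 13.32
tool_pos: [0.5199, -0.321, 0.1265]
tool_rot: [179.7, 0.2, 82.2]
contact_force: [6.2, -0.6, -1.0]
grip_width: 0.0211
gripper_force: 39.7
```

```bash
python3 - <<'E'
from h import *
st()
s=monitor.sense(); d=np.array(s['tool_pos'])[:2]-[.5638,-.2795]; print(np.linalg.norm(d),82.3-np.degrees(np.arctan2(d[1],d[0])))
b=np.array([6*np.cos(np.radians(220)),6*np.sin(np.radians(220))])
for a in range(590,721,10): print(a,np.round([6*np.cos(np.radians(a))-b[0], 6*np.sin(np.radians(a))-b[1]],2))
E
```

```text
t 13.32 [ 0.5199 -0.321   0.1265] [179.7   0.2  82.2] F [ 6.2 -0.6 -1. ] w 0.0211 gf 39.7 j [-35.   7.  79.   0.  94. -27.]
0.060425537908885725 218.93055319150864
590 [ 0.74 -0.74]
600 [ 1.6  -1.34]
610 [ 2.54 -1.78]
620 [ 3.55 -2.05]
630 [ 4.6  -2.14]
640 [ 5.64 -2.05]
650 [ 6.65 -1.78]
660 [ 7.6  -1.34]
670 [ 8.45 -0.74]
680 [9.19 0.  ]
690 [9.79 0.86]
700 [10.23  1.8 ]
710 [10.51  2.81]
720 [10.6   3.86]
```

carry_out(offset=[[0.74,-0.74,0],[1.6,-1.34,0],[2.54,-1.78,0],[3.55,-2.05,0]], yaw=[0,0,0,0], hand=[1,1,1,1])

```text
clock: 13.82
tool_pos: [0.5038, -0.2831, 0.1263]
tool_rot: [179.9, 0.2, 82.2]
contact_force: [2.4, -5.6, 3.5]
grip_width: 0.0211
gripper_force: 40.2
```

carry_out(offset=[[1.05,-0.09,0],[2.09,0,0],[3.1,0.27,0]], yaw=[0,0,0], hand=[1,1,1])

```text
clock: 14.2
tool_pos: [0.5098, -0.2529, 0.1261]
tool_rot: [180.0, 0.2, 82.1]
contact_force: [-1.2, -6.5, 4.5]
grip_width: 0.021
gripper_force: 40.3
```

carry_out(offset=[[0.95,0.44,0],[1.8,1.04,0],[1.8,1.04,0]], yaw=[0,0,0], hand=[1,1,1])

```text
clock: 14.58
tool_pos: [0.5198, -0.2384, 0.1264]
tool_rot: [-179.7, 0.5, 82.0]
contact_force: [-13.6, -10.7, 10.7]
grip_width: 0.0209
gripper_force: 41.0
```

carry_out(offset=[[0.4,0.4,0],[0.4,0.4,0]], yaw=[0,0], hand=[1,1])

```text
clock: 14.82
tool_pos: [0.5215, -0.237, 0.1266]
tool_rot: [-179.4, 0.7, 81.9]
contact_force: [-24.1, -15.4, 14.5]
grip_width: 0.0213
gripper_force: 41.7
```

Hard stop reached. Release the knob, lift and regrip the block.

carry_out(offset=[[-0.6,-0.6,0],[-0.6,-0.6,0],[-0.6,-0.6,0],[-0.6,-0.6,-5],[-0.6,-0.6,-5],[-0.6,-0.6,-5],[-0.6,-0.6,-5],[-0.6,-0.6,-5]], yaw=[0,0,0,0,-11,-22,-33,-44], hand=[1,0.4,0.3,0.3,0.3,0.3,0.3,0.3])

```text
clock: 15.82
tool_pos: [0.5209, -0.2358, 0.174]
tool_rot: [-180.0, -0.1, 125.6]
contact_force: [-0.8, -0.1, 0.2]
grip_width: 0.0597
gripper_force: 0.0
```

```bash
python3 - <<'E'
from h import *
st()
c=get_calibration('wrist'); im=save('wrist','w4.png')
for q,z in (('crank_knob',.122),('crank',.05),('rest',0)):
    print(q,[(round(x['score'],2),np.round(x['at']),np.round(onz(c,x['at'][1],x['at'][0],z)[:2],4)) for x in place_of('wrist',q)[:2]])
go(.5638,-.279,.122,135)
E
```

```text
t 15.82 [ 0.5209 -0.2358  0.174 ] [-1.800e+02 -1.000e-01  1.256e+02] F [-0.8 -0.1  0.2] w 0.0597 gf 0.0 j [-28.   1.  80.   0.  99. -63.]
crank_knob [(0.64, array([227., 278.]), array([ 0.5191, -0.2379]))]
crank [(0.81, array([259., 291.]), array([ 0.5647, -0.2803]))]
rest []
offset cm [-5.98  1.06  5.23] turn -10.0
```

carry_out(offset=[[-6,1.1,0],[-6,1.1,0],[-6,1.1,3],[-6,1.1,5.3],[-6,1.1,5.3],[-6,1.1,5.3],[-6,1.1,5.3],[-6,1.1,5.3]], yaw=[-10,-10,-10,-10,-10,-10,-10,-10], hand=[0.3,0.3,0.3,0.3,0.3,1,1,1], newtons=60)

```text
clock: 17.02
tool_pos: [0.5647, -0.2803, 0.1241]
tool_rot: [-180.0, 0.2, 135.2]
contact_force: [-0.1, -1.7, 2.6]
grip_width: 0.0052
gripper_force: 0.4
```

carry_out(offset=[[0,0,0],[0,0,-0.5],[0,0,-1.5],[0,0,-3],[0,0,-5],[0,0,-7.5],[0,0,-7.5]], yaw=[0,0,0,0,0,0,0], hand=[1,1,1,1,1,1,1])

```text
clock: 17.9
tool_pos: [0.5654, -0.28, 0.201]
tool_rot: [179.9, 0.4, 135.2]
contact_force: [-0.7, -0.6, -0.4]
grip_width: 0.0002
gripper_force: 0.0
```

```bash
python3 - <<'E'
from h import *
st()
c=get_calibration('wrist'); im=save('wrist','w5.png')
for q,z in (('crank_knob',.198),('crank',.13),('rest',0)):
    print(q,[(round(x['score'],2),np.round(x['at']),np.round(onz(c,x['at'][1],x['at'][0],z)[:2],4)) for x in place_of('wrist',q)[:2]])
c=get_calibration('top'); im=save('top','t5.png')
print(place_of('top','rest'))
E
```

```text
t 17.9 [ 0.5654 -0.28    0.201 ] [179.9   0.4 135.2] F [-0.7 -0.6 -0.4] w 0.0002 gf 0.0 j [-29.  10.  68.   0. 102. -75.]
crank_knob [(0.78, array([134., 273.]), array([ 0.514 , -0.2357]))]
crank []
rest [(0.68, array([ 15., 306.]), array([ 0.4572, -0.1365]))]
[{'at': [256.8, 347.3], 'score': 0.55}, {'at': [264.9, 201.1], 'score': 0.31}]
```

View pics/w5.png

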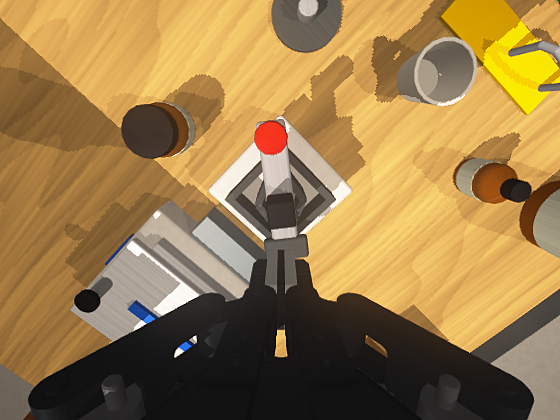

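```bash
python3 - <<'E'
from h import *
c=get_calibration('wrist')
k=onz(c,270,137,.14)[:2]; b=onz(c,279.5,203,.132)[:2]; w=onz(c,287,241,.104)[:2]
print('knob',k,'block',b,'cw',w,'ang',np.degrees(np.arctan2(*(k-b)[::-1])),np.linalg.norm(k-b),np.degrees(np.arctan2(*(k-w)[::-1])))
im=cv2.imread('pics/w5.png'); cv2.imwrite('pics/w5c.png',cv2.resize(im[110:270,200:360],None,fx=3.7,fy=3.7,interpolation=2))
E
```

```text
knob [ 0.5134239 -0.2405473] block [ 0.55227165 -0.27031599] cw [ 0.58695669 -0.29584018] ang 142.5373700953836 0.048942033912831286 143.05871425497327
```

View pics/w5c.png

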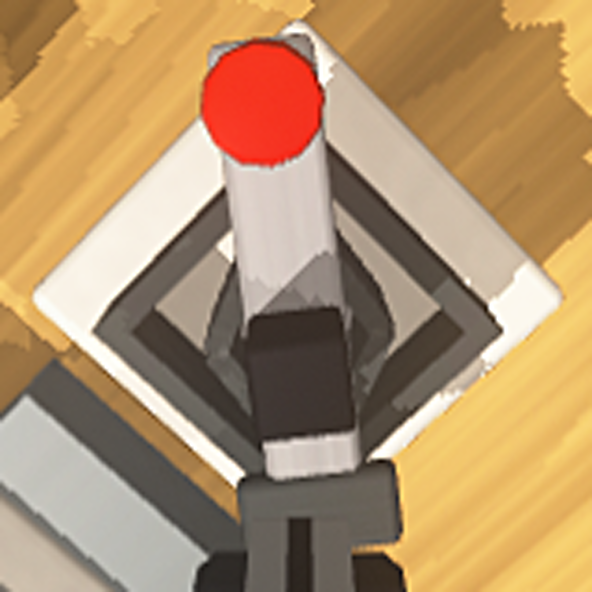

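```bash
python3 - <<'E'
from h import *
c=get_calibration('wrist')
for z,zk in((.132,.14),(.122,.13),(.142,.15)):
    k=onz(c,270,137,zk)[:2]
    for v in (203,215): 
        b=onz(c,281,v,z)[:2]; print(z,v,'knob',k,'block',b,np.linalg.norm(k-b))
# predicted pixels for seated crank axis with arm at angle A
for A in (136,143):
    a=np.radians(A); u=np.array([np.cos(a),np.sin(a),0]); n=np.array([-u[1],u[0],0]); o=np.array([.5638,-.2795,.05])
    print(A,'knobtop',proj(c,o+.06*u+[0,0,.09]).round(),'block top corners',[proj(c,o+i*.011*u+j*.011*n+[0,0,.082]).round() for i in(1,-1) for j in (1,-1)],'block foot',[proj(c,o+i*.011*u+[0,0,.052]).round() for i in(1,-1)],'cw end',proj(c,o-.05*u+[0,0,.052]).round())
E
```

```text
0.132 203 knob [ 0.5134239 -0.2405473] block [ 0.55306124 -0.26952202] 0.04909840366416518
0.132 215 knob [ 0.5134239 -0.2405473] block [ 0.5597401  -0.27616677] 0.05842890627892389
0.122 203 knob [ 0.51356899 -0.24121283] block [ 0.55505671 -0.27151922] 0.05137809180402622
0.122 215 knob [ 0.51356899 -0.24121283] block [ 0.56204828 -0.27847507] 0.06114504097056409
0.142 203 knob [ 0.5132788  -0.23988177] block [ 0.55106576 -0.26752483] 0.04681872136596699
0.142 215 knob [ 0.5132788  -0.23988177] block [ 0.55743192 -0.27385847] 0.05571277622708977
136 knobtop [280. 142.] block top corners [array([267., 208.]), array([296., 207.]), array([268., 235.]), array([296., 235.])] block foot [array([281., 198.]), array([282., 222.])] cw end [282. 263.]
143 knobtop [270. 143.] block top corners [array([265., 210.]), array([294., 206.]), array([270., 237.]), array([298., 233.])] block foot [array([280., 198.]), array([283., 222.])] cw end [289. 262.]
```

The block shows at about (281,210) and the fingers closed without it. I'll check from the scene camera.

```bash
python3 - <<'E'
from h import *
im=camera('scene'); c=get_calibration('scene')
for A in (138,143):
    a=np.radians(A); u=np.array([np.cos(a),np.sin(a),0]); o=np.array([.5638,-.2795,.05])
    print(A,'knobtop',proj(c,o+.06*u+[0,0,.09]).round(1),'block top',proj(c,o+[0,0,.082]).round(1))
print([(round(x['score'],2),x['at']) for q in('crank','crank_knob') for x in place_of('scene',q)[:2]])
u,v=proj(c,[.5638,-.2795,.13]).astype(int); print(u,v)
u0,v0=max(0,u-60),max(0,v-50); print(u0,v0)
cv2.imwrite('pics/s6c.png',cv2.resize(im[v0:v0+100,u0:u0+120,::-1],None,fx=6,fy=6,interpolation=2))
E
```

```text
138 knobtop [135.8 216.2] block top [120.  238.2]
143 knobtop [133.7 215.6] block top [120.  238.2]
[(0.57, [263.0, 128.2]), (0.41, [253.6, 340.9]), (0.63, [220.4, 135.7]), (0.39, [263.9, 214.7])]
120 238
60 188
```

View pics/s6c.png

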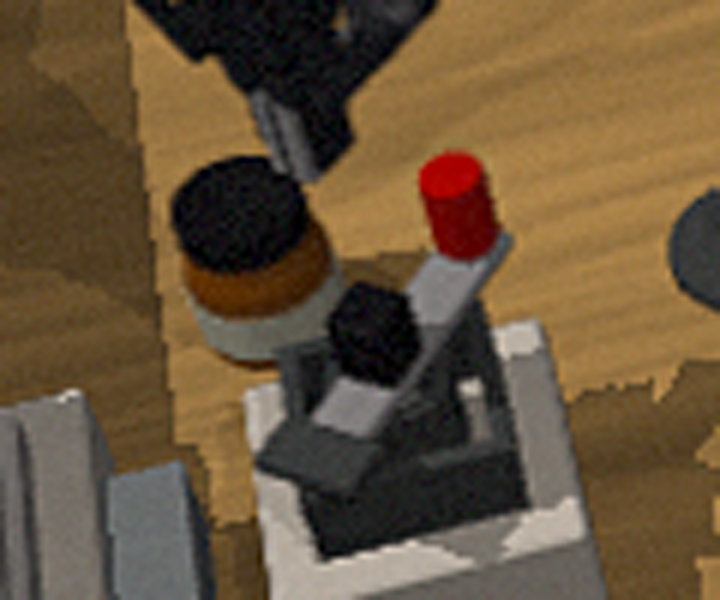

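```bash
python3 - <<'E'
from h import *
from scipy.optimize import least_squares
cs,cw=get_calibration('scene'),get_calibration('wrist')
def P(q,l):
    a=q[3]; u=np.array([np.cos(a),np.sin(a),0]); n=np.array([-u[1],u[0],0]); return q[:3]+l[0]*u+l[1]*n+np.array([0,0,l[2]])
obs=[(cs,(.06,0,.09),(135.9,217.3)),(cs,(0,0,.082),(122.3,238.9)),(cw,(.06,0,.09),(271,137)),(cw,(0,0,.082),(281,215)),(cw,(-.011,.011,.082),(269.5,229)),(cw,(-.011,-.011,.082),(296,227)),(cs,(-.05,0,.054),(115.5,265))]
f=lambda q:np.concatenate([proj(c,P(q,l))-o for c,l,o in obs])
r=least_squares(f,[.5638,-.2795,.05,2.45]); print(r.x.round(4),np.degrees(r.x[3]),f(r.x).round(1).reshape(-1,2))
E
```

```text
[ 0.5616 -0.2773  0.0438  2.4862] 142.44754530105098 [[-0.5 -0.6]
 [-0.7  0.3]
 [-0.3 -0.1]
 [ 0.6 -0.5]
 [ 0.   0.3]
 [ 1.2 -1. ]
 [-3.7  0.7]]
```

```bash
python3 -c "
from h import *
go(.5622,-.278,.119,142)"
```

```text
offset cm [ 0.22 -0.04  7.7 ] turn -6.8
```

carry_out(offset=[[0.2,0,0],[0.2,0,3],[0.2,0,5.5],[0.2,0,7],[0.2,0,7.7],[0.2,0,7.7]], yaw=[-7,-7,-7,-7,-7,-7], hand=[0.3,0.3,0.3,0.3,0.3,0.3])

```text
clock: 19.1
tool_pos: [0.5628, -0.278, 0.1198]
tool_rot: [-180.0, -0.0, 142.2]
contact_force: [0.2, -0.3, -0.1]
grip_width: 0.0598
gripper_force: 0.0
```

```bash
python3 - <<'E'
from h import *
st()
im=camera('wrist'); st()
cv2.imwrite('pics/w7.png',im[:,:,::-1])
E
```

```text
t 19.1 [ 0.5628 -0.278   0.1198] [-180.    -0.   142.2] F [ 0.2 -0.3 -0.1] w 0.0598 gf 0.0 j [-29.  10.  76.   0.  94. -82.]
t 19.15 [ 0.5631 -0.2782  0.1206] [1.800e+02 1.000e-01 1.422e+02] F [0.2 1.  0.1] w 0.0601 gf 0.0 j [-29.  10.  76.  -0.  94. -82.]
```

View pics/w7.png

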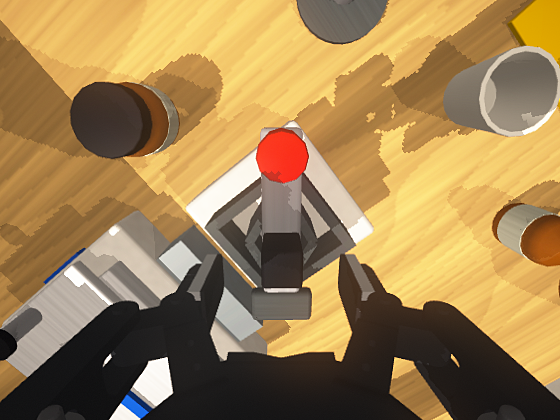

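```bash
python3 - <<'E'
from h import *
c=get_calibration('wrist'); s=monitor.sense(); t=np.array(s['tool_pos']); a=np.radians(s['tool_rot'][2])
u=np.array([np.cos(a),np.sin(a),0]); n=np.array([-u[1],u[0],0])
for nm,o in (('axis',np.array([.5638,-.2795,.05])),('tcp',np.array([t[0],t[1],.05]))):
    print(nm,'knobtop',proj(c,o+.06*u+[0,0,.09]).round(),'blk top front/back',[proj(c,o+i*.011*u+[0,0,.082]).round() for i in(1,-1)],'foot front',proj(c,o+.011*u+[0,0,.052]).round(),'cw end',proj(c,o-.05*u+[0,0,.054]).round())
print('tip front corners',[proj(c,t+.011*u+j*.03*n+[0,0,-.014]).round() for j in (1,-1)], 'z shift',t)
E
```

```text
axis knobtop [281. 158.] blk top front/back [array([281., 252.]), array([281., 290.])] foot front [281. 231.] cw end [281. 317.]
tcp knobtop [282. 155.] blk top front/back [array([282., 250.]), array([282., 287.])] foot front [282. 229.] cw end [282. 316.]
tip front corners [array([231., 231.]), array([333., 231.])] z shift [ 0.56313152 -0.27817863  0.12064825]
```

carry_out(offset=[[0,0,0.2],[0,0,0.2],[0,0,0.2],[0,0,0.2],[0,0,0.2]], yaw=[0,0,0,0,0], hand=[0.3,0.75,0.75,1,1], newtons=60)

```text
clock: 19.77
tool_pos: [0.563, -0.2781, 0.1183]
tool_rot: [180.0, 0.0, 142.2]
contact_force: [1.0, 0.5, 2.6]
grip_width: 0.0198
gripper_force: 58.7
```

carry_out(offset=[[0,0,0],[0,0,0],[0,0,0]], yaw=[4,8,8], hand=[1,1,1])

```text
clock: 20.15
tool_pos: [0.5621, -0.2772, 0.1183]
tool_rot: [-180.0, -0.1, 134.2]
contact_force: [-4.1, 3.0, 3.8]
grip_width: 0.0199
gripper_force: 60.3
```

```bash
python3 -c "
from h import *
st(); print(monitor.sense()['ft_torque'])"
```

```text
t 20.15 [ 0.5621 -0.2772  0.1183] [-1.800e+02 -1.000e-01  1.342e+02] F [-4.1  3.   3.8] w 0.0199 gf 60.3 j [-29.  10.  76.   0.  94. -74.]
[ 0.58226543  0.7579506  -0.004132  ]
```

carry_out(offset=[[0,0,0],[0,0,0],[0,0,0]], yaw=[4,7,7], hand=[1,1,1])

```text
clock: 20.52
tool_pos: [0.5623, -0.2769, 0.1184]
tool_rot: [-180.0, -0.1, 127.3]
contact_force: [-3.3, 2.3, 4.8]
grip_width: 0.0197
gripper_force: 75.8
```

```bash
python3 -c "
from h import *
st(); print(monitor.sense()['ft_torque'])"
```

```text
t 20.52 [ 0.5623 -0.2769  0.1184] [-1.800e+02 -1.000e-01  1.273e+02] F [-3.3  2.3  4.8] w 0.0197 gf 75.8 j [-29.  10.  76.   0.  94. -67.]
[0.48338164 0.77440143 1.4214437 ]
```

carry_out(offset=[[0,0,0],[0,0,0],[0,0,-0.5],[0,0,-1.5],[0,0,-3],[0,0,-5],[0,0,-7.5],[0,0,-7.5]], yaw=[-5,-7,-7,-7,-7,-7,-7,-7], hand=[1,1,1,1,1,1,1,1])

```text
clock: 21.52
tool_pos: [0.5645, -0.2791, 0.1983]
tool_rot: [179.9, 0.5, 134.2]
contact_force: [0.7, -0.1, -3.6]
grip_width: 0.0184
gripper_force: 66.7
```

```bash
python3 -c "
from h import *
st(); print(monitor.sense()['ft_torque']); go(.4576,-.1352,.195)"
```

```text
t 21.52 [ 0.5645 -0.2791  0.1983] [179.9   0.5 134.2] F [ 0.7 -0.1 -3.6] w 0.0184 gf 66.7 j [-29.   9.  69.  -0. 102. -74.]
[-0.05159966 -0.00522424 -0.01573078]
offset cm [17.77  2.35  0.33] turn None
```

carry_out(offset=[[6,0.8,0],[12,1.6,0],[17.8,2.35,0],[17.8,2.35,0],[17.8,2.35,0]], yaw=[0,0,0,0,0], hand=[1,1,1,1,1])

```text
clock: 22.15
tool_pos: [0.4558, -0.1341, 0.1935]
tool_rot: [180.0, 0.1, 134.2]
contact_force: [-0.2, -0.5, -3.0]
grip_width: 0.0182
gripper_force: 66.6
```

```bash
python3 -c "
from h import *
st(); go(.4576,-.1352,.08)
camera('wrist'); c=get_calibration('wrist')
print([(round(x['score'],2),np.round(x['at']),np.round(onz(c,x['at'][1],x['at'][0],0)[:2],4)) for x in place_of('wrist','rest')[:2]])"
```

```text
t 22.15 [ 0.4558 -0.1341  0.1935] [1.800e+02 1.000e-01 1.342e+02] F [-0.2 -0.5 -3. ] w 0.0182 gf 66.6 j [-20. -14.  92.  -0. 102. -65.]
offset cm [-0.2   0.05 11.35] turn None
[]
```

carry_out(offset=[[-0.1,0,4],[-0.1,0,7.5],[-0.1,0,9],[-0.1,0,10],[-0.1,0,11],[-0.1,0,11.6],[-0.1,0,12],[-0.1,0,12.1]], yaw=[0,0,0,0,0,0,0,0], hand=[1,1,1,1,1,1,1,1])

```text
clock: 23.25
tool_pos: [0.4575, -0.1348, 0.0749]
tool_rot: [179.9, 0.1, 134.2]
contact_force: [-5.5, 3.9, 18.1]
grip_width: 0.0182
gripper_force: 77.6
```

carry_out(offset=[[0,0,-0.1],[0,0,-0.1],[0,0,-0.1],[0,0,-5],[0,0,-10],[0,0,-14.5],[0,0,-14.5]], yaw=[0,0,0,0,0,0,0], hand=[0.8,0.4,0.3,0.3,0.3,0.3,0.3])

```text
clock: 24.12
tool_pos: [0.4578, -0.1355, 0.221]
tool_rot: [179.8, 0.4, 134.2]
contact_force: [-0.3, 0.0, 0.2]
grip_width: 0.0595
gripper_force: 0.0
```

```bash
cat > tags.py <<'E'
from h import *
import sys
cam=sys.argv[1]; st()
c=get_calibration(cam); im=save(cam,sys.argv[2])
for col in sys.argv[3:]:
  for q,z in (('tag_'+col,.0),('eye_'+col,.0)):
    r=silhouettes(cam,q)[:1]
    for x in r:
        m=x['mask'].astype(np.uint8); pts=np.argwhere(m)[:,::-1]
        P=np.array([onz(c,u,v,.012 if q[0]=='t' else .006)[:2] for u,v in pts])
        ctr=P.mean(0); w,V=np.linalg.eigh(np.cov((P-ctr).T)); d=V[:,1]; d=d*np.sign(d[0]); 
        print(q,round(x['score'],2),'n',len(P),'ctr',ctr.round(4),'dir',round(np.degrees(np.arctan2(d[1],d[0])),1),'len',np.ptp((P-ctr)@d).round(3),x['extent'])
    print('   place',[(round(x['score'],2),np.round(x['at'],1),np.round(onz(c,x['at'][1],x['at'][0],z)[:2],4)) for x in place_of(cam,q)[:2]])
E
python3 tags.py top t8.png red blue green yellow; python3 -c "
from h import *
c=get_calibration('wrist');camera('wrist')
for q,z in (('crank_knob',.078),('crank',.006)):
    print(q,[(round(x['score'],2),np.round(x['at']),np.round(onz(c,x['at'][1],x['at'][0],z)[:2],4)) for x in place_of('wrist',q)[:2]])"
```

```text
t 24.12 [ 0.4578 -0.1355  0.221 ] [179.8   0.4 134.2] F [-0.3  0.   0.2] w 0.0595 gf 0.0 j [-21. -14.  89.  -0. 105. -65.]
tag_red 0.91 n 262 ctr [0.4529 0.1578] dir 17.0 len 0.109 [228.6, 236.8, 245.7, 280.2]
   place [(0.66, array([266.5, 238.6]), array([0.4375, 0.1548]))]
eye_red 0.78 n 1156 ctr [0.6262 0.2968] dir 8.7 len 0.155 [171.9, 170.3, 203.2, 226.0]
   place [(0.59, array([194.4, 185.5]), array([0.633 , 0.3015]))]
tag_blue 0.77 n 413 ctr [0.4692 0.2635] dir 10.9 len 0.114 [189.4, 234.1, 207.2, 276.3]
   place [(0.6, array([265.5, 200.8]), array([0.4402, 0.2559])), (0.45, array([256.8, 349.1]), array([ 0.4615, -0.1394]))]
eye_blue 0.74 n 1143 ctr [0.6322 0.1945] dir 13.0 len 0.154 [208.3, 166.7, 240.8, 225.2]
   place [(0.64, array([193.6, 261.4]), array([0.6338, 0.0944])), (0.4, array([265.3, 239.9]), array([0.4407, 0.1514]))]
tag_green 0.81 n 258 ctr [0.4491 0.0857] dir -0.4 len 0.108 [259.1, 236.0, 271.1, 275.5]
   place [(0.72, array([268.7, 263.5]), array([0.4315, 0.0887]))]
eye_green 0.65 n 1107 ctr [0.6301 0.0982] dir -4.3 len 0.151 [246.0, 169.1, 276.3, 224.5]
   place [(0.7, array([218.8, 400.8]), array([ 0.563 , -0.2835])), (0.69, array([190.9, 259.7]), array([0.6413, 0.0991]))]
tag_yellow 0.78 n 330 ctr [0.4558 0.3714] dir 37.7 len 0.115 [140.5, 238.6, 167.9, 275.1]
   place [(0.73, array([266.2, 160.6]), array([0.4381, 0.3649]))]
eye_yellow 0.71 n 1040 ctr [ 6.281e-01 -5.000e-04] dir 5.4 len 0.153 [285.2, 165.1, 306.8, 224.3]
   place [(0.86, array([190.1, 295.5]), array([0.643, 0.002]))]
crank_knob [(0.8, array([140., 280.]), array([ 0.4165, -0.0963]))]
crank [(0.87, array([185., 282.]), array([ 0.4601, -0.1374])), (0.22, array([266., 172.]), array([ 0.4308, -0.3213]))]
```

```bash
python3 -c "
from h import *
go(.47,.09,.22,0)"
```

```text
offset cm [15.16 16.65 -0.32] turn 134.2
```

carry_out(offset=[[15.2,16.6,-0.3],[15.2,16.6,-0.3],[15.2,16.6,-0.3],[15.2,16.6,-0.3],[15.2,16.6,-0.3],[15.2,16.6,-0.3],[15.2,16.6,-0.3],[15.2,16.6,-0.3]], yaw=[134,134,134,134,134,134,134,134], hand=[0.3,0.3,0.3,0.3,0.3,0.3,0.3,0.3])

```text
clock: 26.12
tool_pos: [0.4693, 0.0901, 0.2198]
tool_rot: [-180.0, 0.0, 54.0]
contact_force: [-0.1, -0.3, -0.4]
grip_width: 0.0595
gripper_force: 0.0
```

carry_out(offset=[[0,0,0],[0,0,0],[0,0,0],[0,0,0],[0,0,0],[0,0,0],[0,0,0]], yaw=[48,48,48,48,48,48,48], hand=[0.3,0.3,0.3,0.3,0.3,0.3,0.3])

```text
clock: 27.0
tool_pos: [0.4694, 0.09, 0.2198]
tool_rot: [180.0, -0.0, 6.4]
contact_force: [0.4, -0.6, 0.3]
grip_width: 0.0595
gripper_force: 0.0
```

```bash
python3 tags.py wrist w9.png green yellow
```

```text
t 27.0 [0.4694 0.09   0.2198] [180.   -0.    6.4] F [ 0.4 -0.6  0.3] w 0.0595 gf 0.0 j [  7. -14.  89.  -0. 105.  90.]
tag_green 0.79 n 1595 ctr [0.4552 0.0852] dir -1.2 len 0.116 [269.3, 139.5, 305.3, 234.3]
   place [(0.57, array([206.9, 280.7]), array([0.4327, 0.0853]))]
eye_green 0.97 n 5410 ctr [0.6131 0.0991] dir -7.2 len 0.118 [255.3, 0.0, 320.7, 110.0]
   place [(0.57, array([ 26.4, 290.5]), array([0.6417, 0.0976]))]
tag_yellow 0.92 n 2188 ctr [0.4671 0.3775] dir 38.2 len 0.116 [3.8, 111.8, 86.3, 201.9]
   place [(0.74, array([175.7,  63.8]), array([0.4437, 0.3672]))]
eye_yellow 0.96 n 6001 ctr [ 0.6183 -0.0024] dir 5.5 len 0.126 [345.9, 0.8, 409.0, 121.1]
   place [(0.57, array([ 44.3, 374.2]), array([0.6347, 0.0016]))]
```

View pics/w9.png

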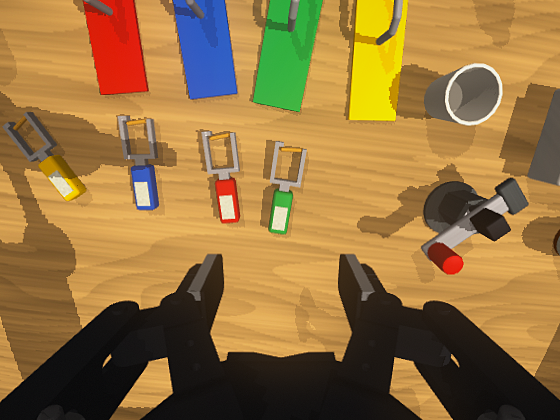

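The wrist view shows all tags: green grip (281,212), red (229,205), blue (145,190) and yellow (62,185). Plate front edges are near rows 95–120, and the crank stands parked at (450,215). I'll fit the poses.

```bash
cat > fit.py <<'E'
from h import *
def axisfit(P,d0):
    "centre line of a strip: direction and lateral centre from slices along d"
    d=d0
    for _ in range(3):
        n=np.array([-d[1],d[0]]); s=P@d; l=P@n; lo=s.min()
        b=np.arange(lo+.006,s.max()-.004,.004)
        m=[((l[(s>=x)&(s<x+.004)].max()+l[(s>=x)&(s<x+.004)].min())/2) for x in b if ((s>=x)&(s<x+.004)).sum()>4]
        xs=[x+.002 for x in b if ((s>=x)&(s<x+.004)).sum()>4]
        k,e=np.polyfit(xs,m,1); d=d+k*n; d/=np.linalg.norm(d)
    n=np.array([-d[1],d[0]]); s=P@d; l=P@n
    return d,n,s,l
def world(c,m,z): return np.array([onz(c,u,v,z)[:2] for v,u in np.argwhere(m)])
def tag(cam,c,col,im=None):
    r=silhouettes(cam,'tag_'+col)
    if not r: return print(col,'tag not seen')
    P=world(c,r[0]['mask'],.015); d0=P.mean(0)*0+[1,0]
    w,V=np.linalg.eigh(np.cov((P-P.mean(0)).T)); d=V[:,1]*np.sign(V[0,1])
    d,n,s,l=axisfit(P,d); lo,hi=np.percentile(s,[.3,99.7]); g=(s<lo+.05)&(s>lo+.005); lat=(l[g].max()+l[g].min())/2
    o=d*((lo+.028+hi-.086)/2)+n*lat
    print('tag',col,round(r[0]['score'],2),'origin',o.round(4),'yaw',round(np.degrees(np.arctan2(d[1],d[0])),1),'len',round(hi-lo,4)); return o
def eye(cam,c,col):
    r=silhouettes(cam,'eye_'+col)
    if not r: return print(col,'eye not seen')
    P=world(c,r[0]['mask'],.006); s=P[:,0]; P=P[s<s.min()+.07]
    d,n,s,l=axisfit(P,np.array([1.,0])); k=s<s.min()+.065
    d,n,s,l=axisfit(P[k],d); lo=np.percentile(s,.5); lat=np.mean([np.percentile(l,.5),np.percentile(l,99.5)])
    o=d*(lo+.085)+n*lat; print('eye',col,round(r[0]['score'],2),'leg',o.round(4),'yaw',round(np.degrees(np.arctan2(d[1],d[0])),1),'width',round(np.ptp(np.percentile(l,[.5,99.5])),4))
    pre=o-d*.103; fin=o-d*.047; print('   pre',pre.round(4),'final',fin.round(4))
E
python3 - <<'E'
from fit import *
camera('wrist'); c=get_calibration('wrist')
for k in ('red','blue','green','yellow'): tag('wrist',c,k); eye('wrist',c,k)
E
```

```text
tag red 0.74 origin [0.4368 0.1521] yaw 11.3 len 0.1144
eye red 0.79 leg [0.6362 0.2957] yaw 9.9 width 0.0561
   pre [0.5347 0.2779] final [0.5899 0.2876]
tag blue 0.64 origin [0.4428 0.2546] yaw 7.4 len 0.1139
eye blue 0.75 leg [0.6422 0.1947] yaw 11.2 width 0.0555
   pre [0.5412 0.1747] final [0.5961 0.1856]
tag green 0.78 origin [0.4295 0.086 ] yaw -2.8 len 0.1124
eye green 0.9 leg [0.6397 0.0977] yaw -4.5 width 0.0558
   pre [0.537  0.1057] final [0.5929 0.1013]
tag yellow 0.58 origin [0.4446 0.358 ] yaw 37.1 len 0.1138
eye yellow 0.68 leg [ 0.6385 -0.    ] yaw 6.1 width 0.0562
   pre [ 0.5361 -0.0109] final [ 0.5918 -0.005 ]
```

```bash
python3 -c "
from h import *
go(.4295,.086,.02,-2.8)"
```

```text
offset cm [-4.01 -0.04 19.98] turn 9.1
```

carry_out(offset=[[-4,0,6],[-4,0,12],[-4,0,17],[-4,0,20],[-4,0,20],[-4,0,20],[-4,0,20],[-4,0,20]], yaw=[9,9,9,9,9,9,9,9], hand=[0.3,0.3,0.3,0.3,0.3,1,1,1], newtons=50)

```text
clock: 28.9
tool_pos: [0.4305, 0.0857, 0.0213]
tool_rot: [-180.0, -0.1, -2.7]
contact_force: [0.1, -0.4, -0.6]
grip_width: 0.0055
gripper_force: 0.0
```

carry_out(offset=[[0,0,-1],[0,0,-3],[0,0,-3]], yaw=[0,0,0], hand=[1,1,1])

```text
clock: 29.28
tool_pos: [0.431, 0.0858, 0.0522]
tool_rot: [-180.0, -0.2, -2.7]
contact_force: [-0.4, 0.2, -0.0]
grip_width: -0.0001
gripper_force: 0.0
```

```bash
python3 -c "
from h import *
st(); go(.537,.1057,.05,-4.5)"
```

```text
t 29.27 [0.431  0.0858 0.0522] [-180.    -0.2   -2.7] F [-0.4  0.2 -0. ] w -0.0001 gf 0.0 j [  7. -19. 110.  -0.  89. 100.]
offset cm [10.49 -2.49  0.22] turn 1.8
```

```bash
python3 - <<'E'
from fit import *
im=save('wrist','w10.png'); c=get_calibration('wrist'); tag('wrist',c,'green')
E
```

```text
tag green 0.85 origin [0.4358 0.0854] yaw -2.5 len 0.0993
```

View pics/w10.png

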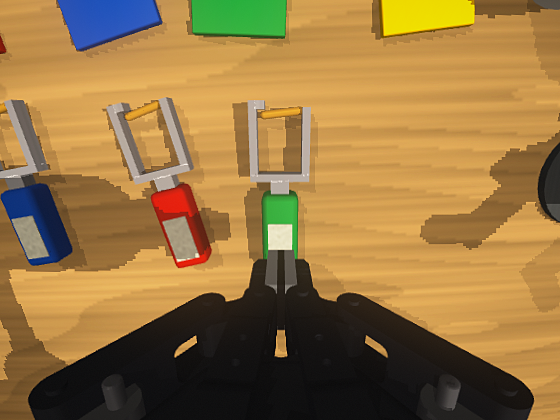

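```bash
python3 - <<'E'
from h import *
c=get_calibration('wrist'); s=monitor.sense(); t=np.array(s['tool_pos']); a=np.radians(s['tool_rot'][2]); st()
u=np.array([np.cos(a),np.sin(a),0])
for dz in (.014,.005,0,-.005,-.02): print(dz,[proj(c,t+i*.011*u-[0,0,dz]).round() for i in (1,0,-1)])
for z in (0,.02): print('grip back/front',z,[proj(c,[.4295+i*.028,.086,z]).round() for i in (-1,1)])
E
```

```text
t 29.38 [0.4298 0.0856 0.05  ] [-180.    -0.    -2.7] F [ 0.4 -0.5  0.2] w 0.0002 gf 0.0 j [  7. -19. 110.  -0.  89. 100.]
0.014 [array([280., 230.]), array([280., 247.]), array([280., 263.])]
0.005 [array([280., 236.]), array([280., 254.]), array([280., 271.])]
0 [array([280., 239.]), array([280., 258.]), array([280., 275.])]
-0.005 [array([280., 243.]), array([280., 262.]), array([280., 280.])]
-0.02 [array([280., 256.]), array([280., 276.]), array([280., 295.])]
grip back/front 0 [array([281., 262.]), array([277., 189.])]
grip back/front 0.02 [array([281., 275.]), array([277., 196.])]
```

Fingers closed short of the tag, and their tips look higher than assumed. Reopen and go down in steps, feeling for contact.

carry_out(offset=[[0,0,0],[0,0,0],[0,0,0],[0,0,2],[0,0,3.3],[0,0,3.3]], yaw=[0,0,0,0,0,0], hand=[0.3,0.3,0.3,0.3,0.3,0.3])

```text
clock: 30.12
tool_pos: [0.4286, 0.0855, 0.0154]
tool_rot: [180.0, 0.2, -2.7]
contact_force: [-0.1, -0.2, 0.5]
grip_width: 0.0598
gripper_force: 0.0
```

carry_out(offset=[[0,0,0.3],[0,0,0.6],[0,0,0.6]], yaw=[0,0,0], hand=[0.3,0.3,0.3])

```text
clock: 30.5
tool_pos: [0.4296, 0.0856, 0.0108]
tool_rot: [180.0, -0.0, -2.7]
contact_force: [0.4, -0.3, -0.9]
grip_width: 0.0599
gripper_force: 0.0
```

carry_out(offset=[[0,0,0],[0,0,0],[0,0,0],[0,0,0]], yaw=[0,0,0,0], hand=[0.6,0.75,1,1], newtons=50)

```text
clock: 31.0
tool_pos: [0.4302, 0.0856, 0.0115]
tool_rot: [-180.0, -0.1, -2.7]
contact_force: [-1.1, -0.2, 4.8]
grip_width: -0.0001
gripper_force: 2.4
```

```bash
python3 - <<'E'
from h import *
im=camera('scene'); c=get_calibration('scene'); st()
u,v=proj(c,[.43,.0856,.02]).astype(int); print(u,v,'tcp->',proj(c,[.4302,.0856,.0115]),'tip',proj(c,[.4302,.0856,0]),'tagback',proj(c,[.4015,.086,.02]))
a=cv2.resize(im[v-60:v+40,u-60:u+60,::-1],None,fx=3.3,fy=3.3,interpolation=2)
wi=camera('wrist')[:,:,::-1]; b=cv2.resize(wi[130:330,190:370],(396,330)); 
cv2.imwrite('pics/s11.png',np.hstack([a[:330],b[:330]]))
E
```

```text
t 31.05 [0.4302 0.0856 0.0116] [-1.8e+02 -1.0e-01 -2.7e+00] F [-0.5 -0.3  4.4] w 0.0001 gf 2.7 j [  7. -17. 113.  -0.  84. 100.]
269 194 tcp-> [269.41418009 197.2314511 ] tip [269.48073569 200.44957749] tagback [266.05572375 187.42689289]
```

View pics/s11.png

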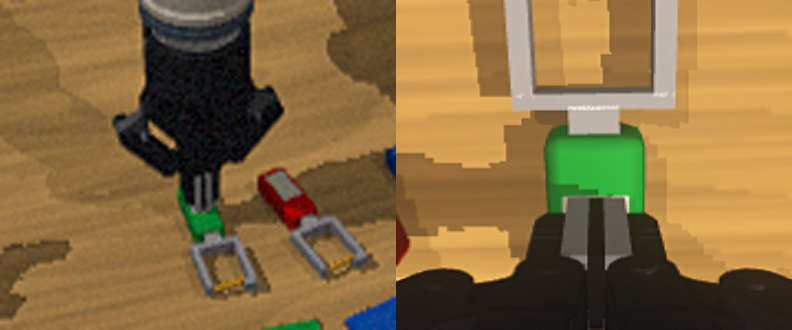

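Closed fingertips rest on top of the green tag at TCP z 0.0115, so the real tips sit about 8 mm behind the TCP. I'll grasp some 17 mm lower.

carry_out(offset=[[0,0,-1],[0,0,-1],[0,0,-1],[0,0,0.5],[0,0,1],[0,0,1.3],[0,0,1.5],[0,0,1.5]], yaw=[0,0,0,0,0,0,0,0], hand=[0.3,0.3,0.3,0.3,0.3,0.3,0.3,0.3])

```text
clock: 32.1
tool_pos: [0.4296, 0.0856, -0.0042]
tool_rot: [180.0, 0.0, -2.7]
contact_force: [0.1, -1.0, -0.3]
grip_width: 0.06
gripper_force: 0.0
```

No contact down to -4 mm, which confirms it. Close.

carry_out(offset=[[0,0,0],[0,0,0],[0,0,0],[0,0,0]], yaw=[0,0,0,0], hand=[0.6,1,1,1], newtons=50)

```text
clock: 32.6
tool_pos: [0.43, 0.0856, -0.0037]
tool_rot: [-180.0, -0.1, -2.7]
contact_force: [-0.9, 0.5, 2.9]
grip_width: 0.0228
gripper_force: 50.3
```

carry_out(offset=[[0,0,-1],[0,0,-3],[0,0,-3]], yaw=[0,0,0], hand=[1,1,1])

```text
clock: 32.98
tool_pos: [0.4306, 0.0857, 0.0274]
tool_rot: [-180.0, -0.2, -2.7]
contact_force: [0.6, 0.7, -1.2]
grip_width: 0.0227
gripper_force: 49.8
```

```bash
python3 -c "
from h import *
st(); go(.537,.1057,.03,-4.5)"
```

```text
t 32.98 [0.4306 0.0857 0.0274] [-180.    -0.2   -2.7] F [ 0.6  0.7 -1.2] w 0.0227 gf 49.8 j [  7. -18. 112.  -0.  86. 100.]
offset cm [10.53 -2.5  -0.26] turn 1.8
```

carry_out(offset=[[5,-1.2,0],[10.5,-2.5,0],[10.5,-2.5,0],[10.5,-2.5,1.2],[10.5,-2.5,2.0],[10.5,-2.5,2.2]], yaw=[2,2,2,2,2,2], hand=[1,1,1,1,1,1])

```text
clock: 33.72
tool_pos: [0.5344, 0.1054, 0.0032]
tool_rot: [180.0, 0.0, -4.7]
contact_force: [-0.3, 0.7, -1.4]
grip_width: 0.0229
gripper_force: 49.8
```

```bash
python3 - <<'E'
from fit import *
st(); im=save('wrist','w12.png'); c=get_calibration('wrist')
import fit
r=silhouettes('wrist','tag_green'); P=world(c,r[0]['mask'],.022) if r else None
if r is not None and len(r):
    d=np.array([np.cos(np.radians(-4.5)),np.sin(np.radians(-4.5))]); n=np.array([-d[1],d[0]]); s=P@d;l=P@n
    h=s>s.max()-.03; print('hook tip s',s.max(),'lat centre',(l[h].max()+l[h].min())/2,'width',np.ptp(l[h]),'eye lat',np.array([.6397,.0977])@n,'eye s',np.array([.6397,.0977])@d)
print(place_of('wrist','eye_green')[:1]); u=proj(c,[.6397,.0977,.006]);print(u, proj(c,[.6397,.0977,.046]))
E
```

```text
t 33.73 [0.5344 0.1054 0.0032] [180.    0.   -4.7] F [-0.3  0.7 -1.4] w 0.0229 gf 49.8 j [  8.   1.  98.  -0.  82. 102.]
hook tip s 0.6110538871203289 lat centre 0.14704843893693997 width 0.037927989528937694 eye lat 0.14758910704282902 eye s 0.6300625647364716
[{'at': [49.4, 279.4], 'score': 0.67}]
[277.28825545  47.15437246] [276.07383126  19.16206385]
```

View pics/w12.png

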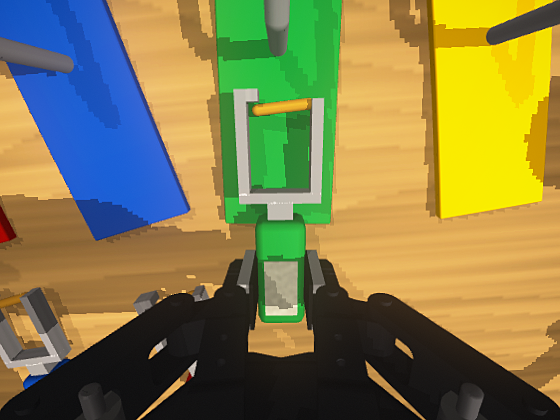

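The hook is on the plate, centred on the leg (mouth middle at column 280, leg at 277). Push.

carry_out(offset=[[1.0,0,0],[2.0,0,0],[3.0,0,0],[4.0,0,0],[5.0,0,0],[5.6,0,0],[5.9,0,0],[5.9,0,0]], yaw=[0,0,0,0,0,0,0,0], hand=[1,1,1,1,1,1,1,1])

```text
clock: 34.88
tool_pos: [0.5945, 0.101, 0.0037]
tool_rot: [-180.0, 0.0, -4.7]
contact_force: [-1.1, 0.0, -1.2]
grip_width: 0.0229
gripper_force: 49.7
```

carry_out(offset=[[0.2,0,0],[0.2,0,0.2]], yaw=[0,0], hand=[1,1])

```text
clock: 35.12
tool_pos: [0.5947, 0.101, 0.0023]
tool_rot: [180.0, 0.2, -4.7]
contact_force: [-10.5, 0.0, 10.9]
grip_width: 0.0227
gripper_force: 51.4
```

carry_out(offset=[[-0.1,0,-0.2],[-0.1,0,-0.2],[-0.1,0,-0.2],[-0.1,0,-6],[-0.1,0,-12],[-6,-6,-20],[-12,-12,-20],[-12.5,-12,-20]], yaw=[0,0,0,0,0,-7,-14,-14], hand=[0.6,0.3,0.3,0.3,0.3,0.3,0.3,0.3])

```text
clock: 36.12
tool_pos: [0.486, 0.2262, 0.2011]
tool_rot: [-180.0, -0.1, 9.3]
contact_force: [0.6, 0.2, -0.4]
grip_width: 0.0596
gripper_force: 0.0
```

```bash
python3 - <<'E'
from fit import *
st(); im=save('wrist','w13.png'); c=get_calibration('wrist')
for k in ('red','blue','yellow','green'): tag('wrist',c,k)
for k in ('red','blue'): eye('wrist',c,k)
go(.4368,.1521,.05,11.3)
E
```

```text
t 36.12 [0.486  0.2262 0.2011] [-1.8e+02 -1.0e-01  9.3e+00] F [ 0.6  0.2 -0.4] w 0.0596 gf 0.0 j [ 21.  -5.  83.   0. 102. 102.]
tag red 0.63 origin [0.4325 0.159 ] yaw 11.5 len 0.1159
tag blue 0.61 origin [0.4378 0.2634] yaw 7.4 len 0.1155
tag yellow 0.67 origin [0.4393 0.3677] yaw 37.7 len 0.1147
tag green 0.8 origin [0.5933 0.1057] yaw 4.5 len 0.1156
eye red 0.61 leg [0.6329 0.3048] yaw 9.7 width 0.0566
   pre [0.5313 0.2874] final [0.5866 0.2969]
eye blue 0.68 leg [0.6386 0.203 ] yaw 11.6 width 0.0555
   pre [0.5377 0.1822] final [0.5925 0.1935]
offset cm [-6.13  6.31 14.88] turn -2.1
```

```bash
python3 - <<'E'
from fit import *
st(); camera('wrist'); c=get_calibration('wrist')
for k in ('red','blue','yellow','green'): tag('wrist',c,k)
for k in ('red','blue'): eye('wrist',c,k)
st(); go(.4368,.1521,.05,11.3)
E
```

```text
t 36.48 [0.4872 0.2242 0.1988] [1.8e+02 1.0e-01 9.2e+00] F [ 0.2  0.6 -0.2] w 0.0599 gf 0.0 j [ 21.  -5.  83.  -0. 102. 102.]
tag red 0.7 origin [0.596  0.0993] yaw 4.2 len 0.1152
tag blue 0.91 origin [0.4429 0.2569] yaw 7.2 len 0.1151
tag yellow 0.61 origin [0.4448 0.3605] yaw 38.7 len 0.1126
tag green 0.75 origin [0.596  0.1001] yaw 4.0 len 0.1155
eye red 0.9 leg [0.6362 0.2965] yaw 9.4 width 0.0552
   pre [0.5346 0.2797] final [0.5898 0.2888]
eye blue 0.94 leg [0.6423 0.1958] yaw 11.3 width 0.0551
   pre [0.5413 0.1757] final [0.5962 0.1866]
t 36.83 [0.4869 0.2247 0.1994] [180.    0.    9.3] F [ 0.2 -0.2  0.1] w 0.0596 gf 0.0 j [ 21.  -5.  83.  -0. 102. 102.]
offset cm [-6.12  6.36 14.94] turn -2.0
```

carry_out(offset=[[-3,3,3],[-6.1,6.35,8],[-6.1,6.35,13],[-6.1,6.35,17],[-6.1,6.35,19.3],[-6.1,6.35,20.3],[-6.1,6.35,20.3]], yaw=[-2,-2,-2,-2,-2,-2,-2], hand=[0.3,0.3,0.3,0.3,0.3,0.3,0.3])

```text
clock: 37.7
tool_pos: [0.4367, 0.1525, -0.0033]
tool_rot: [180.0, 0.0, 11.3]
contact_force: [-0.4, 0.5, 0.4]
grip_width: 0.06
gripper_force: 0.0
```

carry_out(offset=[[0,0,0],[0,0,0],[0,0,0],[0,0,0],[0,0,-1],[0,0,-3],[0,0,-3]], yaw=[0,0,0,0,0,0,0], hand=[0.6,1,1,1,1,1,1], newtons=50)

```text
clock: 38.58
tool_pos: [0.4378, 0.1529, 0.0284]
tool_rot: [-180.0, -0.2, 11.3]
contact_force: [0.3, 0.8, -1.4]
grip_width: 0.023
gripper_force: 50.1
```

```bash
python3 -c "
from h import *
st(); go(.5346,.2785,.08,9.7)"
```

```text
t 38.58 [0.4378 0.1529 0.0284] [-180.    -0.2   11.3] F [ 0.3  0.8 -1.4] w 0.023 gf 50.1 j [ 15. -14. 108.  -0.  85.  94.]
offset cm [ 11.96 -10.42  -5.16] turn 1.6
```

carry_out(offset=[[2,-2,-4],[6,-5.2,-4],[12,-10.4,-4],[12,-10.4,-4],[12,-10.4,-1],[12,-10.4,1.5],[12,-10.4,2.2],[12,-10.4,2.2]], yaw=[1.6,1.6,1.6,1.6,1.6,1.6,1.6,1.6], hand=[1,1,1,1,1,1,1,1])

```text
clock: 39.58
tool_pos: [0.5342, 0.2783, 0.0066]
tool_rot: [-180.0, -0.0, 9.7]
contact_force: [-3.5, -1.9, 10.0]
grip_width: 0.0227
gripper_force: 53.1
```

```bash
cat > chk.py <<'E'
from fit import *
import sys
col,ya=sys.argv[1],np.radians(float(sys.argv[2])); st(); im=save('wrist',sys.argv[3]); c=get_calibration('wrist')
d=np.array([np.cos(ya),np.sin(ya)]); n=np.array([-d[1],d[0]])
r=silhouettes('wrist','tag_'+col); P=world(c,r[0]['mask'],.022); s=P@d;l=P@n
h=s>s.max()-.03; print('tag',round(r[0]['score'],2),'hook tip s',s.max().round(4),'lat',((l[h].max()+l[h].min())/2).round(4),'width',np.ptp(l[h]).round(4))
r=silhouettes('wrist','eye_'+col); m=r[0]['mask']; P=world(c,m,.006); s2=P@d; l2=P@n; k=s2>s2.min()+.06; k&=s2<s2.min()+.085
print('plate',round(r[0]['score'],2),'front s',s2.min().round(4),'=> leg s',(s2.min()+.085).round(4),'lat',((l2[k].max()+l2[k].min())/2).round(4),'w',np.ptp(l2[k]).round(4))
print('place',[(round(x['score'],2),[onz(c,x['at'][1],x['at'][0],0)[:2]@d,onz(c,x['at'][1],x['at'][0],0)[:2]@n]) for x in place_of('wrist','eye_'+col)[:1]])
E
python3 chk.py red 9.7 w14.png
```

```text
t 39.58 [0.5342 0.2783 0.0066] [-180.    -0.     9.7] F [-3.5 -1.9 10. ] w 0.0227 gf 53.1 j [ 24.   9.  88.   0.  82. 105.]
tag 0.75 hook tip s 0.6586 lat 0.1844 width 0.0376
plate 0.59 front s 0.5924 => leg s 0.6774 lat 0.186 w 0.056
place [(0.67, [np.float64(0.67795157821325), np.float64(0.18564359034586603)])]
```

carry_out(offset=[[0,-0.12,-0.3],[1,-0.12,-0.3],[2,-0.12,-0.3],[3,-0.12,-0.3],[4,-0.12,-0.3],[5,-0.12,-0.3],[5.6,-0.12,-0.3],[5.9,-0.12,-0.3]], yaw=[0,0,0,0,0,0,0,0], hand=[1,1,1,1,1,1,1,1])

```text
clock: 40.78
tool_pos: [0.5926, 0.2895, 0.008]
tool_rot: [-180.0, -0.0, 9.7]
contact_force: [-5.1, -1.2, 0.5]
grip_width: 0.0222
gripper_force: 51.6
```

carry_out(offset=[[0.1,0,0],[0.1,0,0]], yaw=[0,0], hand=[1,1])

```text
clock: 41.02
tool_pos: [0.5925, 0.2895, 0.0078]
tool_rot: [-180.0, 0.0, 9.7]
contact_force: [-2.6, -0.9, 0.6]
grip_width: 0.0224
gripper_force: 51.7
```

carry_out(offset=[[0.3,0,0],[0.3,0,0.2]], yaw=[0,0], hand=[1,1])

```text
clock: 41.28
tool_pos: [0.5928, 0.2896, 0.0067]
tool_rot: [180.0, 0.4, 9.7]
contact_force: [-19.1, -4.4, 11.7]
grip_width: 0.0222
gripper_force: 53.1
```

```bash
python3 chk.py red 9.7 w15.png; python3 -c "
from h import *
go(.4429,.2555,.1,7.3)"
```

```text
t 41.27 [0.5928 0.2896 0.0067] [180.    0.4   9.7] F [-19.1  -4.4  11.7] w 0.0222 gf 53.1 j [ 23.  18.  78.   0.  84. 103.]
tag 0.55 hook tip s 0.7187 lat 0.1855 width 0.0375
plate 0.69 front s 0.5944 => leg s 0.6794 lat 0.1863 w 0.0553
place [(0.79, [np.float64(0.6769987760493528), np.float64(0.1856637671618527)])]
offset cm [-15.35   0.83  -9.36] turn 2.5
```

carry_out(offset=[[-0.2,0,-0.2],[-0.2,0,-0.2],[-0.2,0,-0.2],[-0.2,0,-5],[-2,0,-9],[-8,0.8,-9],[-13,0.8,-9],[-15.3,0.8,-9]], yaw=[0,0,0,0,0,2.5,2.5,2.5], hand=[0.6,0.3,0.3,0.3,0.3,0.3,0.3,0.3])

```text
clock: 42.48
tool_pos: [0.4448, 0.2559, 0.0959]
tool_rot: [-180.0, -0.0, 7.2]
contact_force: [0.3, 0.5, 0.8]
grip_width: 0.0596
gripper_force: 0.0
```

carry_out(offset=[[0,0,0],[0,0,0]], yaw=[0,0], hand=[0.3,0.3])

```text
clock: 42.72
tool_pos: [0.4474, 0.2564, 0.0961]
tool_rot: [-180.0, -0.1, 7.2]
contact_force: [0.2, -0.0, -0.6]
grip_width: 0.0595
gripper_force: 0.0
```

```bash
python3 - <<'E'
from fit import *
st(); camera('wrist'); c=get_calibration('wrist'); tag('wrist',c,'blue'); go(.4429,.2555,-.004,7.3)
E
```

```text
t 42.73 [0.4474 0.2564 0.0961] [-1.8e+02 -1.0e-01  7.2e+00] F [ 0.2 -0.  -0.6] w 0.0595 gf 0.0 j [ 26.  -7.  96.  -0.  91. 109.]
tag blue 0.75 origin [0.4429 0.2573] yaw 7.2 len 0.1137
offset cm [-0.46  0.02  9.97] turn -0.1
```

carry_out(offset=[[-0.4,0,3],[-0.4,0,6],[-0.4,0,8.5],[-0.4,0,10],[-0.4,0,10]], yaw=[0,0,0,0,0], hand=[0.3,0.3,0.3,0.3,0.3])

```text
clock: 43.45
tool_pos: [0.4421, 0.2554, -0.0055]
tool_rot: [180.0, 0.1, 7.2]
contact_force: [-0.1, -0.1, -0.2]
grip_width: 0.0596
gripper_force: 0.0
```

carry_out(offset=[[0,0,0],[0,0,0],[0,0,0],[0,0,0],[0,0,-1],[0,0,-3],[0,0,-3]], yaw=[0,0,0,0,0,0,0], hand=[0.6,1,1,1,1,1,1], newtons=50)

```text
clock: 44.32
tool_pos: [0.4434, 0.2562, 0.0274]
tool_rot: [-179.9, -0.2, 7.2]
contact_force: [0.3, 0.3, 0.0]
grip_width: 0.0228
gripper_force: 49.5
```

```bash
python3 -c "
from h import *
st(); go(.541,.1752,.06,11.3)"
```

```text
t 44.33 [0.4434 0.2562 0.0274] [-179.9   -0.2    7.2] F [0.3 0.3 0. ] w 0.0228 gf 49.5 j [ 26.  -6. 101.  -0.  84. 109.]
offset cm [ 8.67  9.26 -3.26] turn -4.1
```

carry_out(offset=[[1.5,1.5,-4],[5,5,-4],[8.7,9.3,-4],[8.7,9.3,-4],[8.7,9.3,-1],[8.7,9.3,1],[8.7,9.3,1.9],[8.7,9.3,1.9]], yaw=[-4,-4,-4,-4,-4,-4,-4,-4], hand=[1,1,1,1,1,1,1,1])

```text
clock: 45.32
tool_pos: [0.5397, 0.1746, 0.0059]
tool_rot: [180.0, 0.1, 11.2]
contact_force: [0.4, 1.1, -0.8]
grip_width: 0.0229
gripper_force: 49.5
```

```bash
python3 chk.py blue 11.3 w16.png
```

```text
t 45.33 [0.5397 0.1746 0.0059] [1.80e+02 1.00e-01 1.12e+01] F [ 0.4  1.1 -0.8] w 0.0229 gf 49.5 j [14.  4. 94.  0. 82. 93.]
tag 0.79 hook tip s 0.6501 lat 0.0662 width 0.0389
plate 0.83 front s 0.5836 => leg s 0.6686 lat 0.0668 w 0.0562
place [(0.71, [np.float64(0.669889066057392), np.float64(0.06725482890645033)])]
```

carry_out(offset=[[0,-0.07,0.1],[1,-0.07,0.1],[2,-0.07,0.1],[3,-0.07,0.1],[4,-0.07,0.1],[5,-0.07,0.1],[5.6,-0.07,0.1],[6,-0.07,0.1]], yaw=[0,0,0,0,0,0,0,0], hand=[1,1,1,1,1,1,1,1])

```text
clock: 46.52
tool_pos: [0.5987, 0.1868, 0.0058]
tool_rot: [-180.0, 0.1, 11.2]
contact_force: [-11.1, -2.6, 4.4]
grip_width: 0.0224
gripper_force: 50.2
```

carry_out(offset=[[0.2,0,0.1],[0.2,0,0.2]], yaw=[0,0], hand=[1,1])

```text
clock: 46.78
tool_pos: [0.5987, 0.1869, 0.0039]
tool_rot: [180.0, 0.4, 11.2]
contact_force: [-12.2, -3.1, 6.9]
grip_width: 0.023
gripper_force: 50.5
```

```bash
python3 chk.py blue 11.3 w17.png; python3 -c "
from h import *
go(.4447,.3595,.1,37.7)"
```

```text
t 46.77 [0.5987 0.1869 0.0039] [180.    0.4  11.2] F [-12.2  -3.1   6.9] w 0.023 gf 50.5 j [14. 13. 84.  0. 83. 93.]
tag 0.7 hook tip s 0.7091 lat 0.0666 width 0.0381
plate 0.68 front s 0.5842 => leg s 0.6692 lat 0.0671 w 0.0556
place [(0.73, [np.float64(0.6701838448128946), np.float64(0.0666228192300535)])]
offset cm [-11.74 -19.93  -9.61] turn -26.5
```

carry_out(offset=[[-0.2,0,-0.2],[-0.2,0,-0.2],[-0.2,0,-0.2],[-0.2,0,-5],[-2,0,-9.5],[-6,-6,-10],[-9,-12,-10],[-11.7,-16,-10]], yaw=[0,0,0,0,0,-9,-18,-26.5], hand=[0.6,0.3,0.3,0.3,0.3,0.3,0.3,0.3])

```text
clock: 47.98
tool_pos: [0.4544, 0.3227, 0.1042]
tool_rot: [-180.0, -0.1, 38.0]
contact_force: [0.4, 0.3, 0.5]
grip_width: 0.06
gripper_force: 0.0
```

carry_out(offset=[[-2,-3.2,0],[-2,-3.2,0],[-2,-3.2,0],[-2,-3.2,0]], yaw=[0,0,0,0], hand=[0.3,0.3,0.3,0.3])

```text
clock: 48.48
tool_pos: [0.4209, 0.3338, 0.1037]
tool_rot: [180.0, -0.0, 37.6]
contact_force: [0.3, 0.0, -0.3]
grip_width: 0.0597
gripper_force: 0.0
```

```bash
python3 - <<'E'
from fit import *
st(); camera('wrist'); c=get_calibration('wrist'); o=tag('wrist',c,'yellow'); go(.4447,.3595,-.004,37.7)
E
```

```text
t 48.48 [0.4209 0.3338 0.1037] [180.   -0.   37.6] F [ 0.3  0.  -0.3] w 0.0597 gf 0.0 j [35. -4. 92. -0. 92. 87.]
tag yellow 0.89 origin [0.443  0.3622] yaw 37.1 len 0.1107
offset cm [ 3.46 -0.58 10.76] turn -0.1
```

carry_out(offset=[[3.4,-0.65,0],[3.4,-0.65,4],[3.4,-0.65,7],[3.4,-0.65,9.5],[3.4,-0.65,10.7],[3.4,-0.65,10.7]], yaw=[0,0,0,0,0,0], hand=[0.3,0.3,0.3,0.3,0.3,0.3])

```text
clock: 49.32
tool_pos: [0.4427, 0.3598, -0.004]
tool_rot: [-180.0, 0.1, 37.7]
contact_force: [-1.0, -0.4, 0.6]
grip_width: 0.0598
gripper_force: 0.0
```

carry_out(offset=[[0,0,0],[0,0,0],[0,0,0],[0,0,0],[0,0,-1],[0,0,-4],[0,0,-7]], yaw=[0,0,0,0,0,0,0], hand=[0.6,1,1,1,1,1,1], newtons=50)

```text
clock: 50.2
tool_pos: [0.4423, 0.36, 0.0671]
tool_rot: [-180.0, 0.1, 37.7]
contact_force: [-0.4, 0.2, -2.3]
grip_width: 0.0228
gripper_force: 49.8
```

```bash
python3 -c "
from h import *
st(); go(.536,-.0109,.08,6)"
```

```text
t 50.2 [0.4423 0.36   0.0671] [-1.80e+02  1.00e-01  3.77e+01] F [-0.4  0.2 -2.3] w 0.0228 gf 49.8 j [36.  2. 89.  0. 88. 88.]
offset cm [-15.27  35.08  -1.29] turn 31.7
```

carry_out(offset=[[-2.2,5,-3.3],[-4.4,10,-3.3],[-6.6,15,-3.3],[-8.8,20,-3.3],[-11,25.2,-3.3],[-13.2,30.3,-3.3],[-15.3,35.1,-3.3],[-15.3,35.1,-3.3]], yaw=[5,10,15,20,25,31.7,31.7,31.7], hand=[1,1,1,1,1,1,1,1])

```text
clock: 51.2
tool_pos: [0.5365, -0.0143, 0.0995]
tool_rot: [180.0, 0.1, 5.7]
contact_force: [-0.0, -0.2, -1.6]
grip_width: 0.0227
gripper_force: 49.9
```

carry_out(offset=[[0,0,2],[0,0,5],[0,0,7],[0,0,8.5],[0,0,9.2],[0,0,9.2]], yaw=[0,0,0,0,0,0], hand=[1,1,1,1,1,1])

```text
clock: 51.95
tool_pos: [0.5364, -0.0107, 0.0076]
tool_rot: [-180.0, 0.0, 6.0]
contact_force: [-0.5, -0.5, -0.9]
grip_width: 0.0226
gripper_force: 49.9
```

```bash
python3 chk.py yellow 6 w18.png; python3 - <<'E'
from fit import *
c=get_calibration('wrist'); eye('wrist',c,'yellow')
camera('wrist'); c=get_calibration('wrist')
print('cup',[(round(x['score'],2),np.round(onz(c,x['at'][1],x['at'][0],0)[:2],4)) for x in place_of('wrist','powder_cup')[:1]])
E
```

```text
t 51.95 [ 0.5364 -0.0107  0.0076] [-180.    0.    6.] F [-0.5 -0.5 -0.9] w 0.0226 gf 49.9 j [-5. -1. 99.  0. 82. 79.]
eye yellow 0.92 leg [ 0.6395 -0.0017] yaw 5.3 width 0.0555
   pre [ 0.5369 -0.0113] final [ 0.5927 -0.0061]
cup [(0.95, array([ 0.5873, -0.0926]))]Traceback (most recent call last):
  File "chk.py", line 5, in <module>
    r=silhouettes('wrist','tag_'+col); P=world(c,r[0]['mask'],.022); s=P@d;l=P@n
                                                 ~^^^
IndexError: list index out of range
```

carry_out(offset=[[0,0,0.35],[0,0,0.35]], yaw=[0,0], hand=[1,1])

```text
clock: 52.45
tool_pos: [0.5368, -0.011, 0.0045]
tool_rot: [180.0, -0.1, 6.0]
contact_force: [0.8, -0.4, -0.5]
grip_width: 0.0225
gripper_force: 50.0
```

```bash
python3 chk.py yellow 5.7 w19.png || python3 - <<'E'
from fit import *
c=get_calibration('wrist'); st()
im=cv2.imread('pics/w19.png'); h=cv2.cvtColor(im,cv2.COLOR_BGR2HSV)
# hook is grey: low saturation on yellow plate around the expected mouth
ya=np.radians(5.7); d=np.array([np.cos(ya),np.sin(ya)]); n=np.array([-d[1],d[0]]); t=np.array(monitor.sense()['tool_pos'])[:2]
for x in (.05,.06,.07,.078):
    r=[]
    for k in np.arange(-.03,.0301,.0005):
        u,v=proj(c,[*(t+d*x+n*k),.021]).round().astype(int); r.append(h[v,u,1])
    k=np.arange(-.03,.0301,.0005)[np.array(r)<90]*1000; print(x,k.round(1))
E
```

```text
t 52.45 [ 0.5368 -0.011   0.0045] [ 1.8e+02 -1.0e-01  6.0e+00] F [ 0.8 -0.4 -0.5] w 0.0225 gf 50.0 j [-5. -1. 99.  0. 82. 79.]
tag 0.96 hook tip s 0.6195 lat -0.0635 width 0.0385
plate 0.9 front s 0.55 => leg s 0.635 lat -0.0647 w 0.0557
place [(0.57, [np.float64(0.6322865666854885), np.float64(-0.06416422569107377)])]
```

carry_out(offset=[[0,0.1,0],[1,0.1,0],[2,0.1,0],[3,0.1,0],[4,0.1,0],[4.8,0.1,0],[5.3,0.1,0],[5.6,0.1,0]], yaw=[0,0,0,0,0,0,0,0], hand=[1,1,1,1,1,1,1,1])

```text
clock: 53.65
tool_pos: [0.592, -0.0063, 0.0044]
tool_rot: [180.0, 0.1, 6.0]
contact_force: [-15.0, -1.4, 13.4]
grip_width: 0.0225
gripper_force: 51.5
```

carry_out(offset=[[0.2,0,0],[0.2,0,0.1]], yaw=[0,0], hand=[1,1])

```text
clock: 53.9
tool_pos: [0.5921, -0.0062, 0.0044]
tool_rot: [180.0, 0.4, 6.0]
contact_force: [-20.0, -2.0, 19.4]
grip_width: 0.0225
gripper_force: 52.4
```

carry_out(offset=[[-0.2,0,-0.2],[-0.2,0,-0.2],[-0.2,0,-0.2],[-0.2,0,-4],[-0.2,0,-9],[-2,-3,-14],[-5,-9,-19],[-5,-15,-22]], yaw=[0,0,0,0,0,0,0,0], hand=[0.6,0.55,0.55,0.55,0.55,0.55,0.55,0.55])

```text
clock: 54.9
tool_pos: [0.5327, 0.118, 0.2136]
tool_rot: [-180.0, -0.2, 5.9]
contact_force: [0.8, 1.4, -0.1]
grip_width: 0.0388
gripper_force: 0.0
```

carry_out(offset=[[0,0,0],[0,0,0],[0,0,0],[0,0,0]], yaw=[0,0,0,0], hand=[0.55,0.55,0.55,0.55])

```text
clock: 55.4
tool_pos: [0.5331, 0.1163, 0.21]
tool_rot: [180.0, 0.1, 5.9]
contact_force: [-0.4, -0.3, 0.0]
grip_width: 0.0383
gripper_force: 0.0
```

```bash
python3 - <<'E'
from fit import *
st(); im=save('wrist','w20.png'); c=get_calibration('wrist')
legs=dict(red=(.6362,.2962,9.7),blue=(.6422,.1952,11.3),green=(.6397,.0977,-4.5),yellow=(.639,-.001,5.7))
h=cv2.cvtColor(im,cv2.COLOR_RGB2HSV)
for k,(x,y,a) in legs.items():
    a=np.radians(a); d=np.array([np.cos(a),np.sin(a)]); n=np.array([-d[1],d[0]])
    r=silhouettes('wrist','tag_'+k)
    if r:
        P=world(c,r[0]['mask'],.021)-[x,y]; s=P@d; l=P@n; g=s<s.min()+.05
        print(k,round(r[0]['score'],2),'tip from leg',s.max().round(4),'back',s.min().round(4),'lat',((l[g].min()+l[g].max())/2).round(4), 'grip slope',np.polyfit(s[g],l[g],1)[0].round(3))
    else: print(k,'none')
    # gate: brass across the mouth? sample hue at x -45+80 beyond leg
    P=[proj(c,[x,y,0]+np.append(d*(-.0455+.080)+n*t,.016)).round().astype(int) for t in (-.008,-.004,0,.004,.008)]
    print('   gate hsv',[h[v,u].tolist() if 0<=v<420 and 0<=u<560 else None for u,v in P])
for q,z in (('crank',.006),('crank_knob',.078)):
    print(q,[(round(x['score'],2),np.round(onz(c,x['at'][1],x['at'][0],z)[:2],4)) for x in place_of('wrist',q)[:2]])
E
```

```text
t 55.4 [0.5331 0.1163 0.21  ] [1.8e+02 1.0e-01 5.9e+00] F [-0.4 -0.3  0. ] w 0.0383 gf 0.0 j [  9.  -3.  80.  -0. 103.  93.]
red 0.89 tip from leg 0.0401 back -0.0728 lat -0.0018 grip slope 0.007
   gate hsv [[18, 207, 214], [18, 208, 211], [20, 206, 230], [18, 208, 205], [19, 205, 219]]
blue 0.55 tip from leg 0.0397 back -0.0729 lat -0.0004 grip slope -0.003
   gate hsv [[18, 195, 215], [18, 198, 220], [19, 200, 221], [19, 213, 238], [10, 22, 175]]
green 0.76 tip from leg 0.0411 back -0.0741 lat -0.0009 grip slope 0.015
   gate hsv [[16, 72, 181], [13, 24, 201], [15, 5, 101], [18, 207, 235], [25, 182, 174]]
yellow 0.86 tip from leg 0.0394 back -0.0746 lat 0.0012 grip slope 0.034
   gate hsv [[17, 204, 176], [17, 204, 196], [19, 236, 124], [23, 255, 210], [26, 255, 241]]
crank [(0.84, array([ 0.4643, -0.1404]))]
crank_knob [(0.78, array([ 0.4208, -0.0975]))]
```

```bash
python3 -c "
from h import *
st(); print(job.finish_job())"
```

```text
t 55.75 [0.5332 0.1173 0.2113] [-180.    0.    6.] F [-0.2  0.6 -0.1] w 0.0384 gf 0.0 j [  9.  -3.  80.   0. 103.  93.]
the job is handed in; nothing more can be done
None
```

I handed the job in at 55.8 s: the press is wound to its stop, the crank is parked on its rest, and all four tags are hooked with their gates looking shut. No verdict came back, and I judged the drive only from the resistance felt at the stop.

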